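# Turn over the dish drainer

### The arm

A 7-joint arm with a two-finger parallel gripper is mounted at the origin on the work surface. World frame = base frame: x ahead of the robot, y to its left, z up, the work surface at z = 0. Lengths are in m, angles in rad, forces in N, time in s.
With the tool pointing down it reaches from about 0.425 to 1.025 m from the base axis. Payload 3.6 kg.
Tool frame: the origin (TCP) lies on the centre line of the jaws, within the pads' length; the fingertips stand 22 mm ahead of it and the grasp point (between the pads) lies 3 mm ahead of it; z points along the fingers, y is the line along which they close (so a half turn about z gives the same grasp; the last joint's range is limited). The gripper opens to 85 mm and grips with 20 to 120 N. Pads are 22 mm wide; open, the fingers measure 114 mm over their backs; the gripper's body (76 mm by 85 mm) begins 54 mm behind the grasp point. The pads swing forward as they close: fully open they stand 13 mm farther back than shut.
Start: joints at [1.056, 0.591, 0.048, 1.609, -0.033, 0.943, -0.034], TCP at [0.296, -0.662, 0.253] pointing down, gripper open.
Joint ranges: [-2.69, 2.69], [-0.47, 2.24], [-1.27, 1.36], [0.19, 2.51], [-1.53, 4.68], [0.08, 2.07], [-3.09, 3.09]. Speed limits (rad/s): [2.57, 2.57, 3.14, 3.14, 3.14, 3.14, 3.14].

### API

Orientations are given as a 3x3 rotation matrix whose columns are the frame's x, y, z axes.
In Python, from rig import manip gives the robot as it stands.
- The arm moves only by the tool move_arm, never from a script. Its argument "moves" is a list of rows, each a list of 2 entries, a list of its own where there are three numbers: the shift along the tool's x, y, z in units of 40 mm (1.0 is 40 mm), then the turn about the tool's z in units of 10 degrees (1.0 is 10 degrees). In form: [[[x, y, z], twist], ...]. A call has 1 to 20 rows; each row shifts and turns the commanded pose from where the row before left it, along the tool's axes as they then stand; what a row does not reach is not made up. A row lasts 1/8 s, in which the tool goes at most 62.5 mm and 10.7 degrees, less where a joint would pass 70% of its speed; a pose out of reach is approached as far as the arm can. A call is refused whole if a number of a shift passes 1 or a number of a turn 1, either way. A call with a gripper value outside its range is refused whole. "fingers" is the opening, from -1 (shut) to 1 (fully open), so that 0 is half open, set as the call begins (left out, the last holds). The fingers move at their own pace and stop on an object; the grip force is fixed at half the most. Time passes only in rows, so rows that do not move let the fingers close. It gives the time, the measured TCP pose, the force, the opening and the grip force at its end, in the units of the state.
- manip.get_obs(): the state, without advancing time (a new reading comes with each control period).
- manip.snapshot(name): name is "scene" or "top" or "wrist"; returns the picture (400x640x3 uint8, red, green, blue); there is no depth.
- manip.calibration(name): a dict with "intrinsics" (3x3 intrinsics, pixels), "rvec" (rotation vector, rad) and "tvec" (3), from world to camera coordinates, as OpenCV has them. Camera axes: x right, y down, z forward; pixel columns grow to the right and rows downward; lengths in m; the calibration is good to about 2 mm. The wrist camera is an equidistant fisheye: a pixel r from the principal point sees the ray r / f radians off the axis. A picture is of the moment at which its call begins: read the wrist's pose just before it. calibration takes no time and is no camera call; for the wrist camera it gives the pose at the moment of the call.
- manip.close_job(): hands the job in; it is judged then, once.
The state is a dict: "clock": time; "qpos": joint angles; "qvel": joint speeds; "tau": joint torques, N m; "tcp_pos": TCP position; "ee_rot": TCP orientation; "wrist_force": force on the tool from outside, world axes, zero at the start; "moment": the same for the moment, N m; "finger_gap": finger opening in m; "grip_force": force on a finger pad.
Only numpy, scipy, OpenCV 4.12 (cv2) and the standard library are available. Lean on these libraries where they do the work, as an engineer would, in place of code of your own. Each camera call takes 0.05 s, during which the arm holds its last target. There are 200 camera calls.

### The job

Take the dry mug and the two dry tumblers out of the sloping drainer and stand them mouth down on the floor of the wooden tea tray. Then lay every washed porcelain box that is there mouth down in the drainer, lengthwise down the short slope, so that the first slides home into the low corner against both lips and the others close up beside it without gaps, each with its end against the same lip. The porcelain is thin: grip it lightly, set it down softly on the drainer without dropping or pressing it, and leave the other things on the worktop alone.

Things in the scene. Friction and masses are not known exactly. Their poses are not given: they have to be found in the camera images.
- drainer_corner (a point): the low corner of the drainer, on its floor where the two high lips meet; 34 mm over the worktop. Its axes lie in the tilted tray: x up the short slope (away from the robot), y up the long slope (away from the sink), z square to the floor. The floor spans x 0 to 185 mm and y 0 to 335 mm
- drainer: fixed stainless dish drainer on legs, next to the sink, its floor sloping 10 degrees along each side down to the corner with the spout. Lips on the low sides (x=0, y=0 of point drainer_corner) 22 mm above the floor, on the high sides 10 mm, 4 mm thick. The floor is wet: porcelain let go on it slides down by itself (friction about 0.09). Origin: on the worktop under the tray's middle, z up
- box_blue: thin porcelain food box, blue, washed, lying mouth down; it may be absent. Rim 126 x 66 mm and 10 mm high at the bottom, above it the body 120 x 60 mm up to 54 mm, walls upright, about 0.28 kg (0.21 to 0.37). It cracks when squeezed with over 50 N a side or knocked on the steel with over 35 N. Origin: centre of its underside; x along its length, z up through its closed base
- box_white: thin porcelain food box, white, washed, lying mouth down; it may be absent. Rim 126 x 66 mm and 10 mm high at the bottom, above it the body 120 x 60 mm up to 54 mm, walls upright, about 0.28 kg (0.21 to 0.37). It cracks when squeezed with over 50 N a side or knocked on the steel with over 35 N. Origin: centre of its underside; x along its length, z up through its closed base
- box_green: thin porcelain food box, sage green, washed, lying mouth down; it may be absent. Rim 126 x 66 mm and 10 mm high at the bottom, above it the body 120 x 60 mm up to 54 mm, walls upright, about 0.28 kg (0.21 to 0.37). It cracks when squeezed with over 50 N a side or knocked on the steel with over 35 N. Origin: centre of its underside; x along its length, z up through its closed base
- box_red: thin porcelain food box, terracotta red, washed, lying mouth down; it may be absent. Rim 126 x 66 mm and 10 mm high at the bottom, above it the body 120 x 60 mm up to 54 mm, walls upright, about 0.28 kg (0.21 to 0.37). It cracks when squeezed with over 50 N a side or knocked on the steel with over 35 N. Origin: centre of its underside; x along its length, z up through its closed base
- mug: yellow mug, dry, standing mouth down in the low corner of the drainer at the start: a cylinder 66 mm across and 90 mm high, mass about 0.25 kg, with a handle that reaches to 63 mm from the axis on the +x side (up the short slope at the start), between 15 and 71 mm up. Origin: centre of its mouth (the lower end); z up
- tumbler_steel: bare steel tumbler, dry, mouth down in the drainer beside the mug, between it and the blue tumbler at the start: a cylinder 64 mm across and 100 mm high, about 0.2 kg. Origin: centre of its mouth (the lower end); z up
- tumbler_blue: dark blue tumbler, dry, mouth down in the drainer beside the steel one at the start: a cylinder 64 mm across and 100 mm high, about 0.2 kg. Origin: centre of its mouth (the lower end); z up
- tea_tray: fixed wooden tea tray on the worktop, 330 x 150 mm outside, rim 16 mm high and 7 mm thick, inner floor 7 mm over the worktop. Origin: centre of its underside; x along its length, away from the robot. The sugar jar stands near its +x end, the rest is free for the mug and tumblers
- drying_mat: fixed grey-blue silicone drying mat, 397 x 312 mm, with a raised rim 9 mm high and 6 mm wide; the washed boxes lie on its floor (at worktop height) inside the rim. Origin: centre of its underside
- sugar_jar: white sugar jar with a wooden lid, 56 mm across, 85 mm high, on the tea tray; leave it alone. Origin: centre of its underside
- soap_bottle: green soap bottle, 54 mm across, 170 mm high, beyond the drainer; leave it alone. Origin: centre of its underside
- spice_jar: amber spice jar with a black lid, 42 mm across, 90 mm high; leave it alone. Origin: centre of its underside
- salt_jar: white salt jar with a red lid, 42 mm across, 90 mm high, beyond the boxes; leave it alone. Origin: centre of its underside
- dish_brush: white dish brush 200 mm long, lying, head 45 mm wide and 32 mm high, beyond the drainer; leave it alone. Origin: under its middle
- bowl: blue bowl 110 mm across, 55 mm high; leave it alone. Origin: centre of its underside

How it is judged:
On the way, in this order (a step that is already met when the one before it is completed fails the run):
1. the dry mug and both tumblers stand mouth down on the tea tray (x of mug in the frame of tea_tray between -0.135 and 0.135 m and y of mug in the frame of tea_tray between -0.045 and 0.045 m and z of mug in the frame of tea_tray between 0 and 0.014 m and angle between each of mug, tumbler_steel, tumbler_blue's own z axis and vertical below 0.1 rad and x of tumbler_steel in the frame of tea_tray between -0.135 and 0.135 m and y of tumbler_steel in the frame of tea_tray between -0.045 and 0.045 m and z of tumbler_steel in the frame of tea_tray between 0 and 0.014 m and x of tumbler_blue in the frame of tea_tray between -0.135 and 0.135 m and y of tumbler_blue in the frame of tea_tray between -0.045 and 0.045 m and z of tumbler_blue in the frame of tea_tray between 0 and 0.014 m), for 0.2 s.
2. the first box lies home in the low corner, against both lips (((x of box_blue in the frame of drainer_corner between 0.055 and 0.071 m and z of box_blue in the frame of drainer_corner between -0.006 and 0.006 m and angle between the z axis of box_blue and the z axis of drainer_corner, either way round below 0.06 rad and angle between the x axis of box_blue and the x axis of drainer_corner, either way round below 0.08 rad and y of box_blue in the frame of drainer_corner between 0.0255 and 0.0405 m) or (x of box_white in the frame of drainer_corner between 0.055 and 0.071 m and z of box_white in the frame of drainer_corner between -0.006 and 0.006 m and angle between the z axis of box_white and the z axis of drainer_corner, either way round below 0.06 rad and angle between the x axis of box_white and the x axis of drainer_corner, either way round below 0.08 rad and y of box_white in the frame of drainer_corner between 0.0255 and 0.0405 m) or (x of box_green in the frame of drainer_corner between 0.055 and 0.071 m and z of box_green in the frame of drainer_corner between -0.006 and 0.006 m and angle between the z axis of box_green and the z axis of drainer_corner, either way round below 0.06 rad and angle between the x axis of box_green and the x axis of drainer_corner, either way round below 0.08 rad and y of box_green in the frame of drainer_corner between 0.0255 and 0.0405 m) or (x of box_red in the frame of drainer_corner between 0.055 and 0.071 m and z of box_red in the frame of drainer_corner between -0.006 and 0.006 m and angle between the z axis of box_red and the z axis of drainer_corner, either way round below 0.06 rad and angle between the x axis of box_red and the x axis of drainer_corner, either way round below 0.08 rad and y of box_red in the frame of drainer_corner between 0.0255 and 0.0405 m))), for 0.2 s.
At the end, for the whole second after the job is handed in: Mug and tumblers upright, mouth down, on the tea tray floor. Every box flat in the drainer, mouth down, lengthwise on the short slope (0.08 rad), end within 8 mm of lip x=0, the boxes filling the places 66 mm apart from the low corner on, each within 7.5 to 12 mm (first to fourth). All at rest (all of step 1 and linear speed of each of mug, tumbler_steel, tumbler_blue, box_blue, box_white, box_green, box_red below 0.02 m/s and (y of box_blue in the frame of drainer_corner between 0.0255 and 0.0405 m or y of box_white in the frame of drainer_corner between 0.0255 and 0.0405 m or y of box_green in the frame of drainer_corner between 0.0255 and 0.0405 m or y of box_red in the frame of drainer_corner between 0.0255 and 0.0405 m) and (y of box_blue in the frame of drainer_corner between 0.09 and 0.108 m or y of box_white in the frame of drainer_corner between 0.09 and 0.108 m or y of box_green in the frame of drainer_corner between 0.09 and 0.108 m or y of box_red in the frame of drainer_corner between 0.09 and 0.108 m) and x of box_blue in the frame of drainer_corner between 0.055 and 0.071 m and z of box_blue in the frame of drainer_corner between -0.006 and 0.006 m and angle between the z axis of each of box_blue, box_white, box_green, box_red and the z axis of drainer_corner, either way round below 0.06 rad and angle between the x axis of each of box_blue, box_white, box_green, box_red and the x axis of drainer_corner, either way round below 0.08 rad and (y of box_blue in the frame of drainer_corner between 0.0255 and 0.0405 m or y of box_blue in the frame of drainer_corner between 0.09 and 0.108 m or y of box_blue in the frame of drainer_corner between 0.1545 and 0.1755 m or y of box_blue in the frame of drainer_corner between 0.219 and 0.243 m) and x of box_white in the frame of drainer_corner between 0.055 and 0.071 m and z of box_white in the frame of drainer_corner between -0.006 and 0.006 m and (y of box_white in the frame of drainer_corner between 0.0255 and 0.0405 m or y of box_white in the frame of drainer_corner between 0.09 and 0.108 m or y of box_white in the frame of drainer_corner between 0.1545 and 0.1755 m or y of box_white in the frame of drainer_corner between 0.219 and 0.243 m) and x of box_green in the frame of drainer_corner between 0.055 and 0.071 m and z of box_green in the frame of drainer_corner between -0.006 and 0.006 m and (y of box_green in the frame of drainer_corner between 0.0255 and 0.0405 m or y of box_green in the frame of drainer_corner between 0.09 and 0.108 m or y of box_green in the frame of drainer_corner between 0.1545 and 0.1755 m or y of box_green in the frame of drainer_corner between 0.219 and 0.243 m) and x of box_red in the frame of drainer_corner between 0.055 and 0.071 m and z of box_red in the frame of drainer_corner between -0.006 and 0.006 m and (y of box_red in the frame of drainer_corner between 0.0255 and 0.0405 m or y of box_red in the frame of drainer_corner between 0.09 and 0.108 m or y of box_red in the frame of drainer_corner between 0.1545 and 0.1755 m or y of box_red in the frame of drainer_corner between 0.219 and 0.243 m) and (y of each of box_blue, box_white, box_green, box_red in the frame of drainer_corner below 0.2 m or (y of box_blue in the frame of drainer_corner between 0.1545 and 0.1755 m or y of box_white in the frame of drainer_corner between 0.1545 and 0.1755 m or y of box_green in the frame of drainer_corner between 0.1545 and 0.1755 m or y of box_red in the frame of drainer_corner between 0.1545 and 0.1755 m))); the robot touches nothing.
It fails at once if the sugar jar, soap bottle, spice jar, salt jar, dish brush or bowl is pushed more than 3 cm from its place (distance of any of sugar_jar, soap_bottle, spice_jar, salt_jar, dish_brush, bowl from where it was at the start of the episode above 0.03 m).
It fails at once if a porcelain box is squeezed by the fingers with more than 50 N a side (100 N in all) (contact force between the fingers and box_blue above 100 N or contact force between the fingers and box_white above 100 N or contact force between the fingers and box_green above 100 N or contact force between the fingers and box_red above 100 N).
It fails at once if a porcelain box is dropped, rammed or pressed against the drainer with more than 35 N (contact force between any of box_blue, box_white, box_green, box_red and drainer above 35 N).
Of box_blue, box_white, box_green, box_red only 2 to 4 are there at a start; the rules pass over those that are not, and their reading is None.
At some moment in a run one of box_blue, box_white, box_green, box_red may be knocked a few centimetres aside while the robot is not near it.
It also fails if it takes over 210 s, if anything falls off the work surface, if the arm or the gripper's body presses on something with over 40 N, if the wrist force passes 120 N, or if a joint passes its speed limit or range.

## Working session

There is one attempt and no reset: what is moved stays moved. The work goes in short steps, Python scripts to look and compute and a tool call to move; the robot and the scene stay as the last step left them, time stands still between calls to the robot, and variables do not carry over. Pictures are saved under pics/ and viewed, at most 14 in all, crops included, and the job is handed in when it is done.

Besides the shell and the picture viewer there is one more tool, called after "Emit:" as name(argument=value, ...), one argument or row to a line, values as JSON. move_arm: Moves the arm, as the interface text tells. Its arguments: {"type":"object","properties":{"moves":{"type":"array"},"fingers":{"type":"number"}},"required":["moves"]}

```bash
mkdir -p pics; ls; python3 - <<'E'
from rig import manip
import cv2,numpy as np
for n in ["scene","top"]:
    im=manip.snapshot(n); cv2.imwrite(f"pics/{n}0.png",im[:,:,::-1])
    c=manip.calibration(n); R=cv2.Rodrigues(np.array(c["rvec"]))[0]
    print(n,np.array(c["intrinsics"]).tolist(),(-R.T@np.array(c["tvec"])).round(3),R.round(3).tolist())
o=manip.get_obs(); print(o)
E
```

```text
pics
scene [[428.07545356833225, 0.0, 323.240207266206], [0.0, 428.07545356833225, 200.8736687497533], [0.0, 0.0, 1.0]] [1.142 0.91  0.904] [[-0.868, 0.496, 0.005], [0.298, 0.53, -0.794], [-0.397, -0.688, -0.608]]
top [[399.3316401774478, 0.0, 321.29341689430805], [0.0, 399.3316401774478, 201.39972576880868], [0.0, 0.0, 1.0]] [0.387 0.003 1.207] [[0.001, -1.0, 0.018], [-0.983, -0.004, -0.181], [0.181, -0.018, -0.983]]
{'clock': 0.1, 'qpos': array([ 1.05651113,  0.59203362,  0.04829043,  1.60967874, -0.03332283,
        0.94268133, -0.03369279]), 'qvel': array([ 0.00039821, -0.00224307, -0.00024896, -0.0040643 ,  0.00137264,
       -0.00058805,  0.00149433]), 'tau': array([ 5.50318218e-03, -5.49999583e+01,  1.55293163e+00, -1.98825037e+01,
        9.60918318e-03,  3.88124943e-03,  1.95993255e-05]), 'tcp_pos': array([ 0.29589011, -0.66111876,  0.25225605]), 'ee_rot': array([[ 9.12733309e-01,  4.08554902e-01, -8.93917977e-04],
       [ 4.08555871e-01, -9.12731567e-01,  1.78499807e-03],
       [-8.66374446e-05, -1.99444263e-03, -9.99998007e-01]]), 'wrist_force': array([ 0.19559218,  0.44146932, -0.06558578]), 'moment': array([-0.04212691, -0.00230236, -0.01914946]), 'grip_force': 0.0, 'finger_gap': 0.08522803034185324}
```

View pics/top0.png

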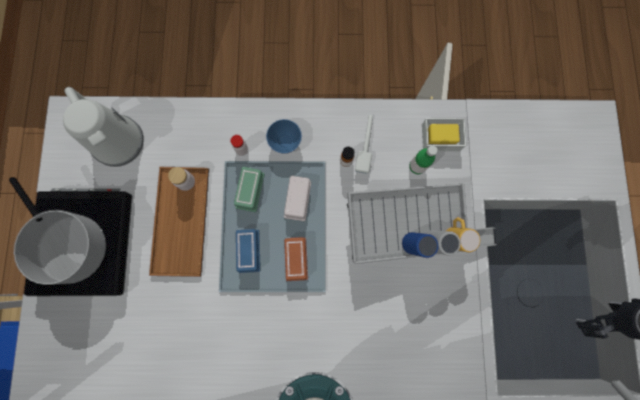

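View pics/scene0.png

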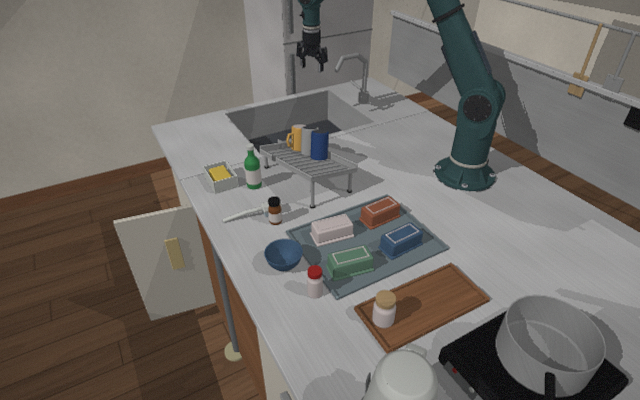

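The top picture shows four boxes on the mat: green (247,188), white (297,198), blue (247,250) and red (295,258). The drainer spans (350–490, 188–262), with the mug at (463,238), steel tumbler at (450,241) and blue tumbler at (420,244). The tea tray is at (180,222), with the sugar jar at its top end. I'll enlarge it to read the edges.

```bash
python3 - <<'E'
import cv2
im=cv2.imread("pics/top0.png")
a=im[150:275,140:340]; b=im[150:275,335:500]
cv2.imwrite("pics/c1.png",cv2.resize(a,None,fx=4,fy=4,interpolation=cv2.INTER_CUBIC))
cv2.imwrite("pics/c2.png",cv2.resize(b,None,fx=4.8,fy=4.8,interpolation=cv2.INTER_CUBIC))
E
```

```text
(no output)
```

View pics/c1.png

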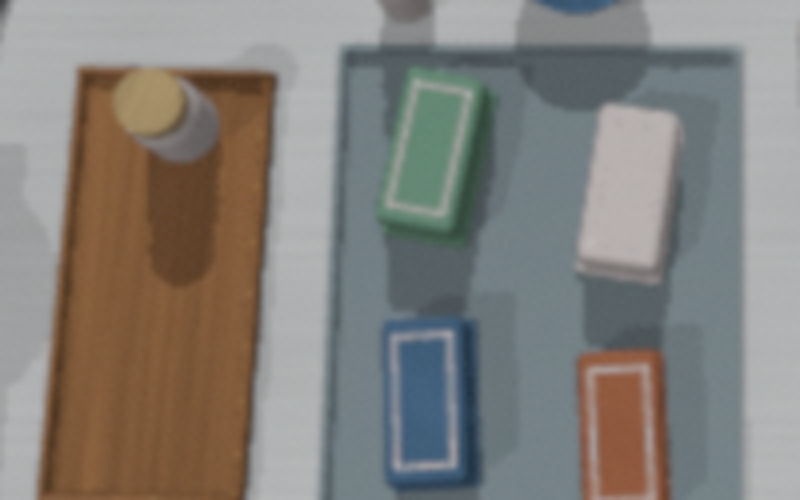

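View pics/c2.png

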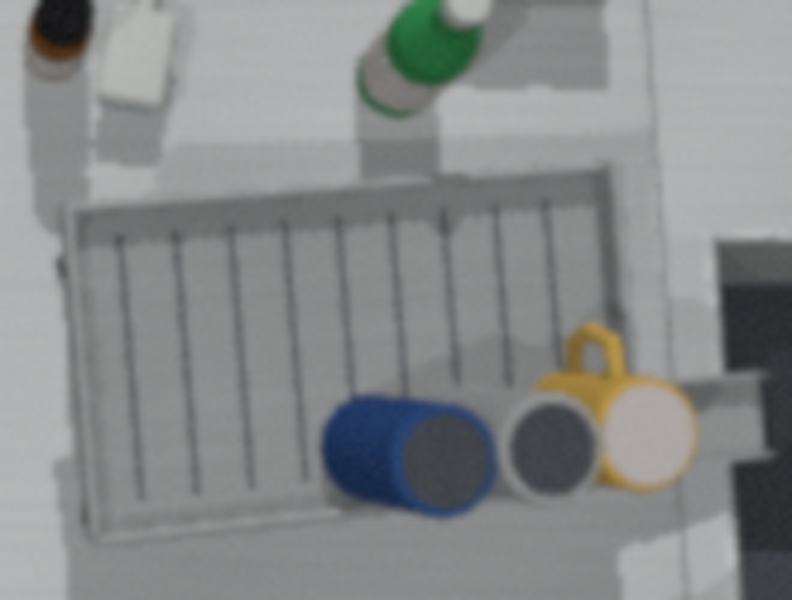

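The first crop shows the green, white, blue and red top faces and the tray's far corners at (80,68) and (277,75). The second shows the mug top at (645,437), steel at (553,447) and blue at (447,460), and the drainer corners at (70,208), (97,540) and (612,168). Next I'll fit the poses.

```bash
cat > h.py <<'E'
import numpy as np,cv2
from rig import manip
from scipy.optimize import least_squares
def cam(n):
    c=manip.calibration(n); return np.array(c["intrinsics"]),cv2.Rodrigues(np.array(c["rvec"]))[0],np.array(c["tvec"]).ravel()
def proj(P,n="top"):
    K,R,t=cam(n); p=np.atleast_2d(P)@R.T+t
    if n=="wrist":
        r=np.hypot(p[:,0],p[:,1])+1e-12; th=np.arctan2(r,p[:,2]); return np.c_[K[0,0]*th*p[:,0]/r+K[0,2],K[1,1]*th*p[:,1]/r+K[1,2]]
    q=p@K.T; return q[:,:2]/q[:,2:]
def ray(uv,z,n="top"):
    K,R,t=cam(n); uv=np.atleast_2d(np.array(uv,float)); a=(uv-K[:2,2])/np.array([K[0,0],K[1,1]])
    if n=="wrist":
        th=np.linalg.norm(a,axis=1)+1e-12; d=np.c_[a*(np.sin(th)/th)[:,None],np.cos(th)]
    else: d=np.c_[a,np.ones(len(a))]
    d=d@R; C=-R.T@t; return C+d*((z-C[2])/d[:,2])[:,None]
S,Cc=np.sin(np.radians(10)),np.cos(np.radians(10))
def drR(psi):  # x and y axes each climb 10 deg
    x=np.array([Cc,0,S]); y=np.array([0,Cc,S]); y=y-x*(x@y); y/=np.linalg.norm(y)
    z=np.cross(x,y); c,s=np.cos(psi),np.sin(psi)
    return np.array([[c,-s,0],[s,c,0],[0,0,1]])@np.c_[x,y,z]
E
python3 - <<'E'
from h import *
c2=lambda l:np.array(l)/4.8+[335,150]; c1=lambda l:np.array(l)/4+[140,150]
P=np.array([[.189,.339,.010],[-.004,.339,.010],[.189,-.004,.022],[.033,.033,.09],[.032,.098,.1],[.032,.162,.1]])
U=c2([[70,208],[97,540],[612,168],[645,437],[553,447],[447,460]])
W=np.array([1,.5,.5,1,1,1])[:,None]
f=lambda p:((proj(P@drR(p[2]).T+[p[0],p[1],.034])-U)*W).ravel()
s=least_squares(f,[.38,-.38,0]); print(s.x.round(4),s.fun.reshape(-1,2).round(1).tolist())
R=drR(s.x[2]);print(R.round(4).tolist()); print((P[3:]@R.T+[s.x[0],s.x[1],.034]).round(4).tolist())
print("soap",ray([[430,155]],.0).round(3))
for n,q in dict(green=[[418,78],[476,88],[448,218],[388,208]],blue=[[392,330],[454,328],[463,468],[395,473]],white=[[602,102],[683,115],[662,270],[580,262]]).items():
    w=ray(c1(q),.054); d=w[0]+w[1]-w[2]-w[3]; print(n,w.mean(0).round(4),np.degrees(np.arctan2(d[1],d[0])).round(1))
w=ray([[286.5,242.5],[305,241.2],[306,276],[288,277]],.054);print("red",w.mean(0).round(4),w.round(3).tolist())
print("tray",ray([[160,167],[209,168.7],[202,277],[150,275]],.016).round(3).tolist())
print("jar",ray([[177,178]],.085).round(3))
E
```

```text
[ 0.4647 -0.4385  0.0867] [[-0.9, -0.5], [-0.4, 0.2], [0.7, -0.6], [0.8, -0.4], [0.1, 0.6], [-0.1, 0.3]]
[[0.9811, -0.1149, -0.1556], [0.0853, 0.979, -0.1853], [0.1736, 0.1685, 0.9703]]
[[0.4792, -0.42, 0.1326], [0.4692, -0.3583, 0.1531], [0.4619, -0.2957, 0.1639]]
soap [[ 0.76  -0.363  0.   ]]
green [0.6426 0.1972 0.054 ] -10.4
blue [0.4582 0.1956 0.054 ] 4.4
white [0.614  0.0502 0.054 ] -7.0
red [0.4323 0.0527 0.054 ] [[0.479, 0.082, 0.054], [0.483, 0.028, 0.054], [0.385, 0.025, 0.054], [0.382, 0.076, 0.054]]
tray [[0.712, 0.474, 0.016], [0.707, 0.325, 0.016], [0.381, 0.329, 0.016], [0.387, 0.479, 0.016]]
jar [[0.661 0.396 0.085]]
```

```bash
cat >> h.py <<'E'
DR=drR(.0867); D0=np.array([.4647,-.4385,.034])
dr=lambda p:DR@np.array(p)+D0
def go(x,y,z,yaw):
    "prints twist units to reach yaw (deg), then shift in tool axes at that yaw, in units"
    o=manip.get_obs(); R=o["ee_rot"]; y0=np.degrees(np.arctan2(R[1,0],R[0,0]))
    d=np.array([x,y,z])-o["tcp_pos"]; c,s=np.cos(np.radians(yaw)),np.sin(np.radians(yaw))
    T=np.array([[c,s,0],[s,-c,0],[0,0,-1]])
    print("t%.1f tcp"%o["clock"],o["tcp_pos"].round(4),"yaw %.1f"%y0,"twist",((y0-yaw+180)%360-180).round(1)/10,"shift",(T.T@d/.04).round(2),"F",o["wrist_force"].round(1),"gap",o["finger_gap"].round(4),"grip",o["grip_force"])
E
python3 -c "
from h import *
go(.466,-.29,.28,70)
for n,p in dict(blue=[.032,.162,.072],steel=[.032,.098,.072],mug=[.033,.033,.066]).items(): print(n,dr(p).round(4))"
```

```text
Traceback (most recent call last):
  File "h.py", line 29, in go
    print("t%.1f tcp"%o["clock"],o["tcp_pos"].round(4),"yaw %.1f"%y0,"twist",((y0-yaw+180)%360-180).round(1)/10,"shift",(T.T@d/.04).round(2),"F",o["wrist_force"].round(1),"gap",o["finger_gap"].round(4),"grip",o["grip_force"])
                                                                                                                                                                                 ^^^^^^^^^^^^^^^^^^^^^
AttributeError: 'float' object has no attribute 'round'
```

```bash
sed -i 's/o\["finger_gap"\].round(4)/round(o["finger_gap"],4)/' h.py
python3 -c "
from h import *
go(.466,-.29,.28,70)
for n,p in dict(blue=[.032,.162,.072],steel=[.032,.098,.072],mug=[.033,.033,.066]).items(): print(n,dr(p).round(4))"
```

```text
t0.1 tcp [ 0.2959 -0.6611  0.2523] yaw 24.1 twist -4.59 shift [10.17  0.82 -0.69] F [ 0.2  0.4 -0.1] gap 0.0852 grip 0.0
blue [ 0.4663 -0.2905  0.1367]
steel [ 0.4736 -0.3532  0.1259]
mug [ 0.483  -0.4156  0.1093]
```

Emit:
move_arm(
  moves=[
    [[0,0,-0.7],-0.92],
    [[0,0,0],-0.92],
    [[0,0,0],-0.92],
    [[0,0,0],-0.92],
    [[0,0,0],-0.91],
    [[0.92,0.08,0],0],
    [[0.92,0.08,0],0],
    [[0.92,0.08,0],0],
    [[0.92,0.08,0],0],
    [[0.92,0.08,0],0],
    [[0.92,0.08,0],0],
    [[0.92,0.08,0],0],
    [[0.92,0.07,0],0],
    [[0.92,0.07,0],0],
    [[0.92,0.07,0],0],
    [[0.92,0.07,0],0],
    [[0,0,0],0],
    [[0,0,0],0],
  ],
)

```text
clock: 2.35
tcp_pos: [0.4656, -0.2933, 0.281]
ee_rot: [[0.342, 0.94, -0.001], [0.94, -0.342, -0.0], [-0.001, -0.001, -1.0]]
wrist_force: [-0.7, -0.9, -0.4]
finger_gap: 0.0853
grip_force: 0.0
```

```bash
python3 - <<'E'
from h import *
go(.4663,-.2905,.14,70)
im=manip.snapshot("wrist"); 
for n,p in dict(blue=[.032,.162,.1],steel=[.032,.098,.1],mug=[.033,.033,.09],c=[0,.339,.022],d=[.185,.335,.0]).items():
    q=proj(dr(p),"wrist")[0]; print(n,q.round(0)); cv2.circle(im,tuple(int(v) for v in q),3,(255,0,0),-1)
cv2.imwrite("pics/w1.png",im[:,:,::-1])
E
```

```text
t2.4 tcp [ 0.4656 -0.2933  0.281 ] yaw 70.0 twist -0.0 shift [ 0.07 -0.01  3.53] F [-0.7 -0.9 -0.4] gap 0.0853 grip 0.0
blue [314. 198.]
steel [346. 253.]
mug [371. 288.]
c [209.  20.]
d [387. -59.]
```

View pics/w1.png

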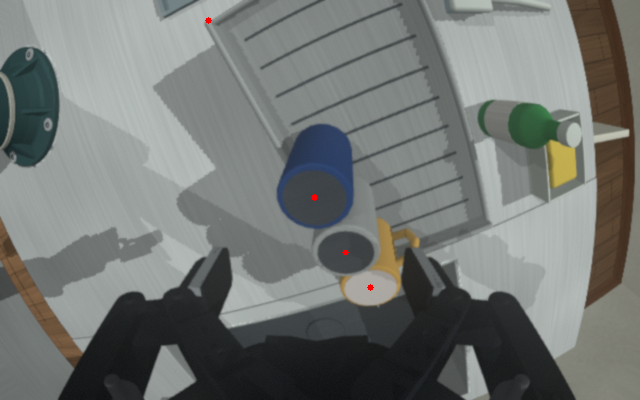

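The wrist picture shows the projected centres falling on the real tops (blue 314,198, steel 346,253, mug 371,288) and the drainer corner matching at (209,20). The fit is good, so I'll descend on the blue tumbler.

Emit:
move_arm(
  moves=[
    [[0.07,0,0.6],0],
    [[0,0,0.6],0],
    [[0,0,0.6],0],
    [[0,0,0.6],0],
    [[0,0,0.6],0],
    [[0,0,0.53],0],
    [[0,0,0],0],
  ],
)

```text
clock: 3.28
tcp_pos: [0.4653, -0.2911, 0.1386]
ee_rot: [[0.344, 0.939, -0.004], [0.939, -0.344, 0.001], [-0.0, -0.004, -1.0]]
wrist_force: [-0.2, 0.7, 0.4]
finger_gap: 0.0852
grip_force: 0.0
```

Emit:
move_arm(
  moves=[
    [[0,0,0],0],
    [[0,0,0],0],
    [[0,0,0],0],
    [[0,0,0],0],
    [[0,0,0],0],
    [[0,0,0],0],
  ],
  fingers=0.48,
)

```text
clock: 4.03
tcp_pos: [0.4692, -0.2909, 0.1415]
ee_rot: [[0.342, 0.94, 0.005], [0.94, -0.342, -0.002], [-0.0, 0.005, -1.0]]
wrist_force: [2.1, -0.1, 5.3]
finger_gap: 0.0638
grip_force: 24.5
```

Emit:
move_arm(
  moves=[
    [[0,0,0],0],
    [[0,0,0],0],
    [[0,0,-0.3],0],
    [[0,0,-0.6],0],
    [[0,0,-0.8],0],
    [[0,0,-0.8],0],
    [[0,0,-0.8],0],
    [[0,0,-0.8],0],
  ],
  fingers=0.42,
)

```text
clock: 5.03
tcp_pos: [0.4641, -0.2895, 0.3042]
ee_rot: [[0.342, 0.94, -0.006], [0.94, -0.342, 0.002], [-0.0, -0.006, -1.0]]
wrist_force: [0.5, -0.2, -1.3]
finger_gap: 0.0628
grip_force: 65.9
```

```bash
python3 -c "
from h import *
go(.597,.381,.27,180)"
```

```text
t5.0 tcp [ 0.4641 -0.2895  0.3042] yaw 70.0 twist -11.0 shift [-3.32 16.76  0.85] F [ 0.5 -0.2 -1.3] gap 0.0628 grip 65.89146852493286
```

Emit:
move_arm(
  moves=[
    [[0,0,0],-1],
    [[0,0,0],-1],
    [[0,0,0],-1],
    [[0,0,0],-1],
    [[0,0,0],-1],
    [[0,0,0],-1],
    [[0,0,0],-1],
    [[0,0,0],-1],
    [[0,0,0],-1],
    [[0,0,0],-1],
    [[0,0,0],-1],
    [[0,0.5,0],0],
    [[-0.2,0.95,0],0],
    [[-0.2,0.95,0],0],
    [[-0.2,0.95,0],0],
    [[-0.2,0.95,0],0],
    [[-0.2,0.95,0],0],
    [[-0.2,0.95,0],0],
    [[-0.2,0.95,0],0],
  ],
)

```text
clock: 7.4
tcp_pos: [0.5208, -0.002, 0.3037]
ee_rot: [[-1.0, 0.002, -0.003], [0.002, 1.0, -0.001], [0.003, -0.001, -1.0]]
wrist_force: [0.3, -0.5, -2.0]
finger_gap: 0.0629
grip_force: 66.0
```

Emit:
move_arm(
  moves=[
    [[-0.2,0.95,0],0],
    [[-0.2,0.95,0],0],
    [[-0.2,0.95,0],0],
    [[-0.2,0.95,0],0],
    [[-0.2,0.95,0],0],
    [[-0.2,0.95,0],0],
    [[-0.2,0.95,0],0],
    [[-0.2,0.95,0],0],
    [[-0.2,0.95,0],0],
    [[-0.12,0.7,0],0],
    [[0,0,0],0],
    [[0,0,0],0],
  ],
)

```text
clock: 8.9
tcp_pos: [0.5982, 0.365, 0.3034]
ee_rot: [[-1.0, 0.0, -0.002], [0.0, 1.0, -0.003], [0.002, -0.003, -1.0]]
wrist_force: [0.3, -0.9, -0.6]
finger_gap: 0.0631
grip_force: 66.3
```

```bash
python3 -c "
from h import *
go(.597,.381,.1,180)
im=manip.snapshot('wrist'); cv2.imwrite('pics/w2.png',im[:,:,::-1])"
```

```text
t8.9 tcp [0.5982 0.365  0.3034] yaw 180.0 twist -0.0 shift [0.03 0.4  5.09] F [ 0.3 -0.9 -0.6] gap 0.0631 grip 66.28172636032104
```

View pics/w2.png

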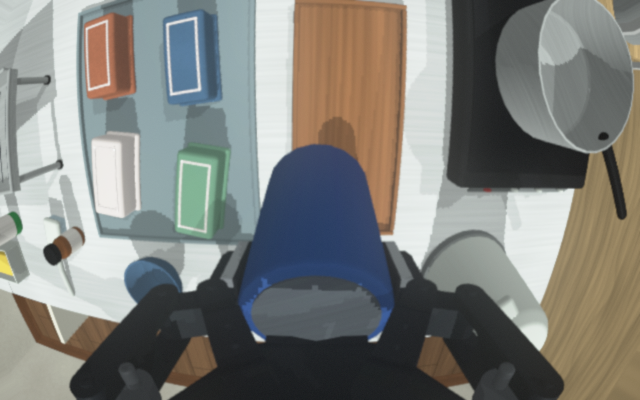

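The tumbler leans in the pads with its foot toward the robot, and the tray and jar are below. I'll lower it clear of the jar.

Emit:
move_arm(
  moves=[
    [[0.13,0.25,0.5],0],
    [[0,0,0.8],0],
    [[0,0,0.8],0],
    [[0,0,0.8],0],
    [[0,0,0.8],0],
    [[0,0,0.7],0],
    [[0,0,0.5],0],
    [[0,0,0.3],0],
    [[0,0,0],0],
    [[0,0,0],0],
  ],
)

```text
clock: 10.2
tcp_pos: [0.5951, 0.3766, 0.0972]
ee_rot: [[-1.0, -0.0, 0.001], [-0.0, 1.0, 0.001], [-0.001, 0.001, -1.0]]
wrist_force: [-0.0, -0.1, -1.7]
finger_gap: 0.063
grip_force: 66.3
```

Emit:
move_arm(
  moves=[
    [[0,0,0.1],0],
    [[0,0,0.1],0],
    [[0,0,0.1],0],
    [[0,0,0],0],
  ],
)

```text
clock: 10.7
tcp_pos: [0.5951, 0.3768, 0.0863]
ee_rot: [[-1.0, -0.0, 0.002], [-0.0, 1.0, 0.001], [-0.002, 0.001, -1.0]]
wrist_force: [-1.8, -1.8, 7.9]
finger_gap: 0.0628
grip_force: 66.9
```

Emit:
move_arm(
  moves=[
    [[0,0,0.05],0],
    [[0,0,0.1],0],
    [[0,0,0],0],
    [[0,0,0],0],
  ],
  fingers=0.49,
)

```text
clock: 11.2
tcp_pos: [0.5952, 0.3777, 0.0802]
ee_rot: [[-1.0, -0.001, 0.002], [-0.001, 1.0, 0.003], [-0.002, 0.003, -1.0]]
wrist_force: [-1.0, -0.7, 6.3]
finger_gap: 0.0635
grip_force: 15.4
```

Emit:
move_arm(
  moves=[
    [[0,0,0],0],
    [[0,0,0],0],
    [[0,0,0],0],
    [[0,0,0],0],
    [[0,0,0],0],
    [[0,0,0],0],
    [[0,0,-0.5],0],
    [[0,0,-0.7],0],
    [[0,0,-0.9],0],
    [[0,0,-0.9],0],
    [[0,0,-0.9],0],
    [[0,0,-0.9],0],
  ],
  fingers=1,
)

```text
clock: 12.7
tcp_pos: [0.5943, 0.3761, 0.273]
ee_rot: [[-1.0, -0.001, 0.001], [-0.001, 1.0, 0.001], [-0.001, 0.001, -1.0]]
wrist_force: [-1.4, 0.6, -0.3]
finger_gap: 0.0854
grip_force: 0.0
```

```bash
python3 -c "
from h import *
go(.4736,-.3532,.275,60)
im=manip.snapshot('top'); cv2.imwrite('pics/t3.png',cv2.resize(im[150:290,140:240,::-1],None,fx=4,fy=4))"
```

```text
t12.7 tcp [0.5943 0.3761 0.273 ] yaw -180.0 twist 12.0 shift [-17.3    6.5   -0.05] F [-1.4  0.6 -0.3] gap 0.0854 grip 0.0
```

View pics/t3.png

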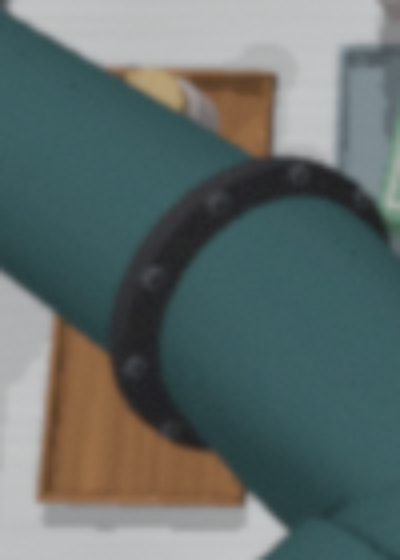

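The arm hides the tray in this view, so I'll check it later and move on to the steel tumbler.

Emit:
move_arm(
  moves=[
    [[0.16,-0.96,0],0],
    [[0.16,-0.96,0],0],
    [[0.16,-0.96,0],0],
    [[0.16,-0.96,0],0],
    [[0.16,-0.96,0],0],
    [[0.16,-0.96,0],0],
    [[0.16,-0.96,0],0],
    [[0.16,-0.96,0],0],
    [[0.16,-0.96,0],0],
    [[0.16,-0.96,0],0],
    [[0.16,-0.96,0],0],
    [[0.16,-0.96,0],0],
    [[0.16,-0.96,0],0],
    [[0.16,-0.96,0],0],
    [[0.16,-0.96,0],0],
    [[0.16,-0.96,0],0],
    [[0.16,-0.96,0],0],
    [[0.16,-0.96,0],0],
    [[0.14,-0.95,0],0],
  ],
)

```text
clock: 15.12
tcp_pos: [0.4739, -0.3545, 0.2715]
ee_rot: [[-1.0, -0.001, 0.001], [-0.001, 1.0, -0.001], [-0.001, -0.001, -1.0]]
wrist_force: [1.0, 0.0, -0.2]
finger_gap: 0.0855
grip_force: 0.0
```

Emit:
move_arm(
  moves=[
    [[0,0,0],1],
    [[0,0,0],1],
    [[0,0,0],1],
    [[0,0,0],1],
    [[0,0,0],1],
    [[0,0,0],1],
    [[0,0,0],1],
    [[0,0,0],1],
    [[0,0,0],1],
    [[0,0,0],1],
    [[0,0,0],1],
    [[0,0,0],0],
    [[0,0,0],0],
  ],
)

```text
clock: 16.75
tcp_pos: [0.4742, -0.3531, 0.2707]
ee_rot: [[0.339, 0.941, 0.001], [0.941, -0.339, -0.0], [0.0, 0.001, -1.0]]
wrist_force: [0.3, -1.1, 0.5]
finger_gap: 0.0853
grip_force: 0.0
```

```bash
python3 -c "
from h import *
go(.4736,-.3532,.129,70)
im=manip.snapshot('top')
a=cv2.resize(im[150:290,140:240,::-1],None,fx=4,fy=4)
w=manip.snapshot('wrist')
for p in ([.032,.098,.1],[.033,.033,.09]):
    q=proj(dr(p),'wrist')[0]; cv2.circle(w,tuple(int(v) for v in q),3,(255,0,0),-1)
cv2.imwrite('pics/t4.png',np.hstack([a[:400],w[:,220:500,::-1]]))"
```

```text
t16.8 tcp [ 0.4742 -0.3531  0.2707] yaw 70.2 twist 0.02 shift [-0.01 -0.01  3.54] F [ 0.3 -1.1  0.5] gap 0.0853 grip 0.0
```

View pics/t4.png

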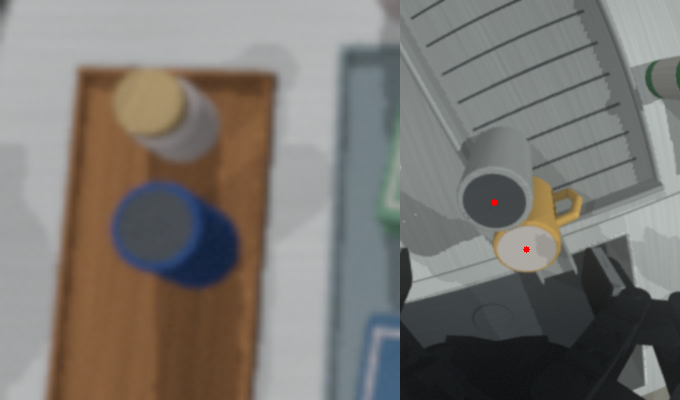

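The blue tumbler stands upright on the tray with its top at about (157,230) in the crop. The steel tumbler and mug are where predicted, so I'll grip the steel one.

Emit:
move_arm(
  moves=[
    [[0,0,0.6],0],
    [[0,0,0.6],0],
    [[0,0,0.6],0],
    [[0,0,0.6],0],
    [[0,0,0.6],0],
    [[0,0,0.54],0],
    [[0,0,0],0],
  ],
)

```text
clock: 17.73
tcp_pos: [0.4728, -0.3528, 0.127]
ee_rot: [[0.341, 0.94, -0.003], [0.94, -0.341, 0.002], [0.001, -0.004, -1.0]]
wrist_force: [0.4, -1.0, -0.3]
finger_gap: 0.0858
grip_force: 0.0
```

Emit:
move_arm(
  moves=[
    [[0,0,0],0],
    [[0,0,0],0],
    [[0,0,0],0],
    [[0,0,0],0],
    [[0,0,0],0],
    [[0,0,-0.3],0],
    [[0,0,-0.6],0],
    [[0,0,-0.8],0],
    [[0,0,-0.8],0],
    [[0,0,-0.8],0],
    [[0,0,-0.8],0],
    [[0,0,0],0],
  ],
  fingers=0.42,
)

```text
clock: 19.23
tcp_pos: [0.4729, -0.3538, 0.294]
ee_rot: [[0.342, 0.94, -0.0], [0.94, -0.342, -0.001], [-0.001, 0.0, -1.0]]
wrist_force: [0.3, -0.4, -1.7]
finger_gap: 0.0632
grip_force: 66.2
```

```bash
python3 -c "
from h import *
print('blue',ray([[179.3,207.5]],.107))
go(.522,.43,.28,180)"
```

```text
blue [[0.57136153 0.37672087 0.107     ]]
t19.2 tcp [ 0.4729 -0.3538  0.294 ] yaw 70.0 twist -11.0 shift [-1.23 19.6   0.35] F [ 0.3 -0.4 -1.7] gap 0.0632 grip 66.17682337760925
```

Emit:
move_arm(
  moves=[
    [[0,0,0],-1],
    [[0,0,0],-1],
    [[0,0,0],-1],
    [[0,0,0],-1],
    [[0,0,0],-1],
    [[0,0,0],-1],
    [[0,0,0],-1],
    [[0,0,0],-1],
    [[0,0,0],-1],
    [[0,0,0],-1],
    [[0,0,0],-1],
    [[-0.2,0.6,0],0],
    [[-0.1,0.95,0],0],
    [[-0.1,0.95,0],0],
    [[-0.1,0.95,0],0],
    [[-0.1,0.95,0],0],
    [[-0.1,0.95,0],0],
    [[-0.1,0.95,0],0],
    [[-0.1,0.95,0],0],
  ],
)

```text
clock: 21.6
tcp_pos: [0.5071, -0.063, 0.2903]
ee_rot: [[-1.0, -0.0, -0.006], [-0.0, 1.0, -0.001], [0.006, -0.001, -1.0]]
wrist_force: [0.3, -0.0, -2.0]
finger_gap: 0.0628
grip_force: 66.0
```

Emit:
move_arm(
  moves=[
    [[-0.1,0.95,0],0],
    [[-0.1,0.95,0],0],
    [[-0.1,0.95,0],0],
    [[0,0.95,0],0],
    [[0,0.95,0],0],
    [[0,0.95,0],0],
    [[0,0.95,0],0],
    [[0,0.95,0],0],
    [[0,0.95,0],0],
    [[0,0.95,0],0],
    [[0,0.95,0],0],
    [[0,0.95,0],0],
    [[0,0.9,0],0],
    [[0,0,0],0],
    [[0,0,0],0],
  ],
)

```text
clock: 23.48
tcp_pos: [0.521, 0.4264, 0.2901]
ee_rot: [[-1.0, -0.0, -0.003], [-0.0, 1.0, -0.005], [0.003, -0.005, -1.0]]
wrist_force: [-0.0, -0.3, -2.2]
finger_gap: 0.0626
grip_force: 66.4
```

```bash
python3 -c "
from h import *
go(.522,.43,.0954,180)"
```

```text
t23.5 tcp [0.521  0.4264 0.2901] yaw -180.0 twist 0.0 shift [-0.02  0.09  4.87] F [-0.  -0.3 -2.2] gap 0.0626 grip 66.39172554016113
```

Emit:
move_arm(
  moves=[
    [[0,0.09,0.5],0],
    [[0,0,0.8],0],
    [[0,0,0.8],0],
    [[0,0,0.8],0],
    [[0,0,0.8],0],
    [[0,0,0.6],0],
    [[0,0,0.4],0],
    [[0,0,0.2],0],
    [[0,0,0.1],0],
    [[0,0,0.1],0],
    [[0,0,0.1],0],
    [[0,0,0],0],
  ],
)

```text
clock: 24.98
tcp_pos: [0.5221, 0.4331, 0.0862]
ee_rot: [[-1.0, -0.0, 0.002], [-0.0, 1.0, 0.001], [-0.002, 0.001, -1.0]]
wrist_force: [0.2, -0.3, 3.4]
finger_gap: 0.0633
grip_force: 66.8
```

Emit:
move_arm(
  moves=[
    [[0,0,0.05],0],
    [[0,0,0.1],0],
    [[0,0,0.05],0],
    [[0,0,0],0],
  ],
  fingers=0.49,
)

```text
clock: 25.48
tcp_pos: [0.522, 0.4343, 0.0786]
ee_rot: [[-1.0, -0.001, 0.002], [-0.001, 1.0, 0.003], [-0.002, 0.003, -1.0]]
wrist_force: [-1.9, -0.1, 6.5]
finger_gap: 0.064
grip_force: 15.3
```

Emit:
move_arm(
  moves=[
    [[0,0,0],0],
    [[0,0,0],0],
    [[0,0,0],0],
    [[0,0,0],0],
    [[0,0,0],0],
    [[0,0,0],0],
    [[0,0,-0.5],0],
    [[0,0,-0.7],0],
    [[0,0,-0.9],0],
    [[0,0,-0.9],0],
    [[0,0,-0.9],0],
    [[0,0,-0.9],0],
  ],
  fingers=1,
)

```text
clock: 26.98
tcp_pos: [0.5215, 0.4324, 0.2713]
ee_rot: [[-1.0, -0.001, 0.001], [-0.001, 1.0, 0.001], [-0.001, 0.001, -1.0]]
wrist_force: [0.3, -0.3, 0.2]
finger_gap: 0.0853
grip_force: 0.0
```

```bash
python3 -c "
from h import *
go(.483,-.4156,.27,180)"
```

```text
t27.0 tcp [0.5215 0.4324 0.2713] yaw -180.0 twist 0.0 shift [  0.96 -21.2    0.03] F [ 0.3 -0.3  0.2] gap 0.0853 grip 0.0
```

Emit:
move_arm(
  moves=[
    [[0.05,-0.7,0],0],
    [[0.05,-1,0],0],
    [[0.05,-1,0],0],
    [[0.05,-1,0],0],
    [[0.05,-1,0],0],
    [[0.05,-1,0],0],
    [[0.05,-1,0],0],
    [[0.05,-1,0],0],
    [[0.05,-1,0],0],
    [[0.05,-1,0],0],
    [[0.05,-1,0],0],
    [[0.05,-1,0],0],
    [[0.05,-1,0],0],
    [[0.05,-1,0],0],
    [[0.05,-1,0],0],
    [[0.05,-1,0],0],
    [[0.05,-1,0],0],
    [[0.05,-1,0],0],
    [[0.06,-1,0],0],
    [[0,-1,0],0],
  ],
)

```text
clock: 29.48
tcp_pos: [0.4834, -0.3568, 0.2701]
ee_rot: [[-1.0, -0.001, 0.001], [-0.001, 1.0, -0.001], [-0.001, -0.001, -1.0]]
wrist_force: [0.4, -0.7, 0.6]
finger_gap: 0.085
grip_force: 0.0
```

Emit:
move_arm(
  moves=[
    [[0,-1,0],0],
    [[0,-0.5,0],0],
    [[0,0,0],1],
    [[0,0,0],1],
    [[0,0,0],1],
    [[0,0,0],1],
    [[0,0,0],1],
    [[0,0,0],1],
    [[0,0,0],1],
    [[0,0,0],1],
    [[0,0,0],1],
    [[0,0,0],1],
    [[0,0,0],1],
    [[0,0,0],1],
    [[0,0,0],1],
    [[0,0,0],1],
    [[0,0,0],1],
    [[0,0,0],0],
    [[0,0,0],0],
  ],
)

```text
clock: 31.85
tcp_pos: [0.4839, -0.4149, 0.2688]
ee_rot: [[0.864, 0.503, 0.001], [0.503, -0.864, 0.0], [0.001, -0.0, -1.0]]
wrist_force: [0.1, -0.3, 0.1]
finger_gap: 0.0855
grip_force: 0.0
```

```bash
python3 -c "
from h import *
go(.483,-.4156,.112,30)
im=manip.snapshot('top')
a=cv2.resize(im[150:290,140:240,::-1],None,fx=4,fy=4)
w=manip.snapshot('wrist')
for p in ([.033,.033,.09],):
    q=proj(dr(p),'wrist')[0]; cv2.circle(w,tuple(int(v) for v in q),3,(255,0,0),-1)
cv2.imwrite('pics/t5.png',np.hstack([a[:400],w[:,180:500,::-1]]))"
```

```text
t31.9 tcp [ 0.4839 -0.4149  0.2688] yaw 30.2 twist 0.02 shift [-0.03  0.    3.92] F [ 0.1 -0.3  0.1] gap 0.0855 grip 0.0
```

View pics/t5.png

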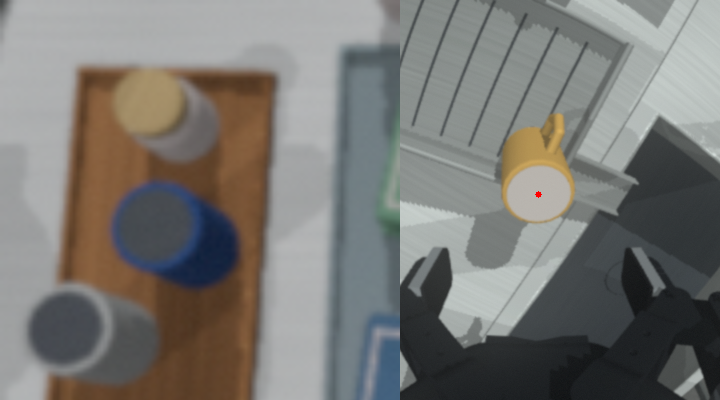

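Steel and blue both stand on the tray, and the mug is where predicted. I'll grip it.

Emit:
move_arm(
  moves=[
    [[0,0,0.6],0],
    [[0,0,0.7],0],
    [[0,0,0.7],0],
    [[0,0,0.7],0],
    [[0,0,0.7],0],
    [[0,0,0.5],0],
    [[0,0,0],0],
  ],
)

```text
clock: 32.83
tcp_pos: [0.4826, -0.4151, 0.111]
ee_rot: [[0.866, 0.5, -0.002], [0.5, -0.866, 0.002], [-0.001, -0.003, -1.0]]
wrist_force: [0.5, 0.1, 0.9]
finger_gap: 0.0855
grip_force: 0.0
```

Emit:
move_arm(
  moves=[
    [[0,0,0],0],
    [[0,0,0],0],
    [[0,0,0],0],
    [[0,0,0],0],
    [[0,0,0],0],
    [[0,0,-0.3],0],
    [[0,0,-0.6],0],
    [[0,0,-0.8],0],
    [[0,0,-0.8],0],
    [[0,0,-0.8],0],
    [[0,0,-0.8],0],
    [[0,0,0],0],
  ],
  fingers=0.45,
)

```text
clock: 34.33
tcp_pos: [0.4853, -0.418, 0.2803]
ee_rot: [[0.866, 0.5, 0.007], [0.5, -0.866, -0.006], [0.003, 0.009, -1.0]]
wrist_force: [-0.5, -0.7, -2.2]
finger_gap: 0.0649
grip_force: 67.0
```

```bash
python3 -c "
from h import *
print('steel',ray([[156.8,232]],.107))
go(.45,.375,.27,180)"
```

```text
steel [[0.50301757 0.43359281 0.107     ]]
t34.3 tcp [ 0.4853 -0.418   0.2803] yaw 30.0 twist -15.0 shift [ 0.88 19.83  0.26] F [-0.5 -0.7 -2.2] gap 0.0649 grip 67.01454877853394
```

Emit:
move_arm(
  moves=[
    [[0,0,0],-1],
    [[0,0,0],-1],
    [[0,0,0],-1],
    [[0,0,0],-1],
    [[0,0,0],-1],
    [[0,0,0],-1],
    [[0,0,0],-1],
    [[0,0,0],-1],
    [[0,0,0],-1],
    [[0,0,0],-1],
    [[0,0,0],-1],
    [[0,0,0],-1],
    [[0,0,0],-1],
    [[0,0,0],-1],
    [[0,0,0],-1],
    [[0,0.8,0],0],
    [[0,1,0],0],
    [[0,1,0],0],
    [[0,1,0],0],
    [[0,1,0],0],
  ],
)

```text
clock: 36.83
tcp_pos: [0.4829, -0.2229, 0.2754]
ee_rot: [[-1.0, 0.001, -0.0], [0.001, 1.0, 0.001], [0.0, 0.001, -1.0]]
wrist_force: [0.2, 1.1, -2.2]
finger_gap: 0.0651
grip_force: 66.9
```

Emit:
move_arm(
  moves=[
    [[0,1,0],0],
    [[0,1,0],0],
    [[0,1,0],0],
    [[0,1,0],0],
    [[0,1,0],0],
    [[0,1,0],0],
    [[0,1,0],0],
    [[0,1,0],0],
    [[0,1,0],0],
    [[0,1,0],0],
    [[0,1,0],0],
    [[0.2,1,0],0],
    [[0.2,1,0],0],
    [[0.2,1,0],0],
    [[0.2,1,0],0],
    [[0,0,0],0],
    [[0,0,0],0],
  ],
)

```text
clock: 38.95
tcp_pos: [0.4514, 0.3751, 0.2753]
ee_rot: [[-1.0, 0.0, -0.001], [0.0, 1.0, -0.002], [0.001, -0.002, -1.0]]
wrist_force: [1.2, -0.5, -2.8]
finger_gap: 0.0646
grip_force: 66.8
```

```bash
python3 -c "
from h import *
go(.45,.375,.0954,180)
w=manip.snapshot('wrist');cv2.imwrite('pics/w6.png',w[:,:,::-1])"
```

```text
t39.0 tcp [0.4514 0.3751 0.2753] yaw 180.0 twist -0.0 shift [ 0.03 -0.    4.5 ] F [ 1.2 -0.5 -2.8] gap 0.0646 grip 66.77945494651794
```

View pics/w6.png

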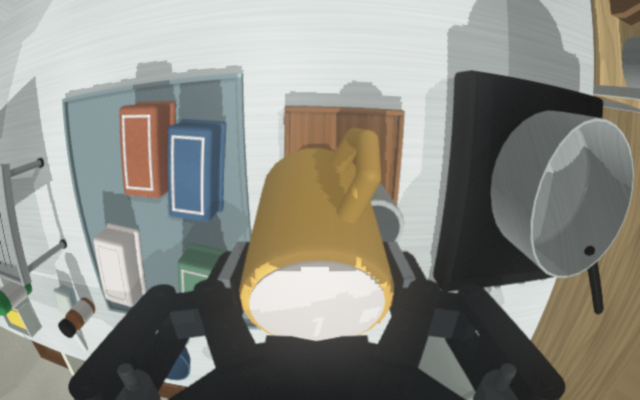

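The mug is held with its handle toward the robot. The red and blue boxes now lie closer together (145,150 and 197,170), so one was knocked; I'll measure that after this placing.

Emit:
move_arm(
  moves=[
    [[0,0,0.5],0],
    [[0,0,0.8],0],
    [[0,0,0.8],0],
    [[0,0,0.8],0],
    [[0,0,0.7],0],
    [[0,0,0.5],0],
    [[0,0,0.3],0],
    [[0,0,0.2],0],
    [[0,0,0.1],0],
    [[0,0,0.1],0],
    [[0,0,0],0],
  ],
)

```text
clock: 40.38
tcp_pos: [0.4514, 0.3763, 0.0847]
ee_rot: [[-1.0, -0.0, 0.0], [-0.0, 1.0, 0.0], [-0.0, 0.0, -1.0]]
wrist_force: [0.2, -0.3, -2.7]
finger_gap: 0.0648
grip_force: 66.8
```

Emit:
move_arm(
  moves=[
    [[0,0,0.05],0],
    [[0,0,0.05],0],
    [[0,0,0.05],0],
    [[0,0,0],0],
  ],
)

```text
clock: 40.88
tcp_pos: [0.4523, 0.3785, 0.0826]
ee_rot: [[-1.0, -0.001, 0.005], [-0.001, 1.0, 0.003], [-0.005, 0.003, -1.0]]
wrist_force: [-3.1, -3.6, 21.9]
finger_gap: 0.065
grip_force: 68.2
```

Emit:
move_arm(
  moves=[
    [[0,0,0],0],
    [[0,0,0.05],0],
    [[0,0,0.05],0],
    [[0,0,0.05],0],
    [[0,0,0],0],
  ],
  fingers=0.535,
)

```text
clock: 41.5
tcp_pos: [0.4512, 0.3785, 0.0745]
ee_rot: [[-1.0, -0.001, 0.002], [-0.001, 1.0, 0.004], [-0.002, 0.004, -1.0]]
wrist_force: [-2.3, -0.2, 9.2]
finger_gap: 0.0658
grip_force: 19.6
```

Emit:
move_arm(
  moves=[
    [[0,0,0],0],
    [[0,0,0],0],
    [[0,0,0],0],
    [[0,0,0],0],
    [[0,0,0],0],
    [[0,0,0],0],
    [[0,0,-0.5],0],
    [[0,0,-0.7],0],
    [[0,0,-0.9],0],
    [[0,0,-0.9],0],
    [[0,0,-0.9],0],
    [[0,0,-0.9],0],
  ],
  fingers=1,
)

```text
clock: 43.0
tcp_pos: [0.451, 0.3762, 0.2671]
ee_rot: [[-1.0, -0.001, 0.001], [-0.001, 1.0, 0.001], [-0.001, 0.001, -1.0]]
wrist_force: [0.1, -0.2, -0.8]
finger_gap: 0.0853
grip_force: 0.0
```

```bash
python3 -c "
from h import *
go(.52,.12,.33,0)"
```

```text
t43.0 tcp [0.451  0.3762 0.2671] yaw -180.0 twist -18.0 shift [ 1.73  6.4  -1.57] F [ 0.1 -0.2 -0.8] gap 0.0853 grip 0.0
```

Emit:
move_arm(
  moves=[
    [[0,0,-1],0],
    [[-0.5,-0.8,-1],0],
    [[-0.6,-0.8,-1],0],
    [[-0.6,-0.8,0],0],
    [[-0.6,-0.8,0],0],
    [[-0.6,-0.8,0],0],
    [[-0.6,-0.8,0],0],
    [[0,0,0],0],
    [[0,0,0],0],
  ],
)

```text
clock: 44.12
tcp_pos: [0.5905, 0.1851, 0.3853]
ee_rot: [[-1.0, -0.001, 0.0], [-0.001, 1.0, 0.001], [-0.0, 0.001, -1.0]]
wrist_force: [0.4, 0.6, 0.4]
finger_gap: 0.0853
grip_force: 0.0
```

```bash
python3 -c "
from h import *
go(.52,.12,.33,180)
w=manip.snapshot('wrist');cv2.imwrite('pics/w7.png',w[:,:,::-1])
np.savez('cal7.npz',**{k:np.array(v) for k,v in manip.calibration('wrist').items()})
t=manip.snapshot('top');cv2.imwrite('pics/t7.png',t[:,:,::-1])
cv2.imwrite('pics/w7v.png',cv2.resize(w[:,:,::-1],(800,500)))"
```

```text
t44.1 tcp [0.5905 0.1851 0.3853] yaw -179.9 twist 0.01 shift [ 1.76 -1.63  1.38] F [0.4 0.6 0.4] gap 0.0853 grip 0.0
```

View pics/w7v.png

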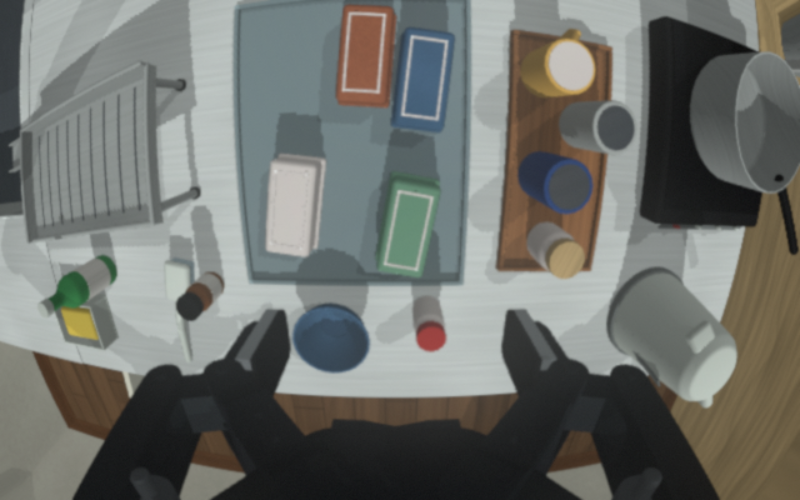

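Mug, steel and blue stand on the tray. All four boxes are visible, with red now close beside blue (red 366,55, blue 424,80, white 290,205, green 408,232).

```bash
python3 - <<'E'
from h import *
for n,q in dict(red=[[351,12],[389,14],[382,93],[343,91]],blue=[[412,35],[449,40],[439,123],[399,119]],white=[[275,157],[314,160],[306,252],[266,247]],green=[[397,190],[435,195],[420,275],[383,269]]).items():
    w=ray(np.array(q)/1.25,.054,"wrist"); d=w[2]+w[3]-w[0]-w[1]; print(n,w.mean(0).round(4),np.degrees(np.arctan2(d[1],d[0])).round(1),"size",np.linalg.norm(w[0]-w[3]).round(3),np.linalg.norm(w[0]-w[1]).round(3))
w=ray(np.array([[571,66],[614,128],[568,186]])/1.25,.1,"wrist");print(w.round(3))
E
```

```text
red [0.4281 0.1518 0.054 ] -4.9 size 0.096 0.044
blue [0.4601 0.219  0.054 ] -7.3 size 0.101 0.043
white [0.6092 0.0562 0.054 ] -9.1 size 0.116 0.049
green [0.645  0.2019 0.054 ] -9.2 size 0.102 0.046
[[0.438 0.378 0.1  ]
 [0.503 0.437 0.1  ]
 [0.574 0.381 0.1  ]]
```

```bash
python3 -c "
from h import *
go(.6435,.200,.12,170.3)"
```

```text
t44.2 tcp [0.5901 0.186  0.3853] yaw -179.8 twist 0.99 shift [-1.26  0.57  6.63] F [-0.5  0.5  0.2] gap 0.0852 grip 0.0
```

Emit:
move_arm(
  moves=[
    [[0,0,0],0.98],
    [[-0.4,0.2,0.6],0],
    [[-0.4,0.2,0.9],0],
    [[-0.46,0.17,0.9],0],
    [[0,0,0.9],0],
    [[0,0,0.9],0],
    [[0,0,0.9],0],
    [[0,0,0.9],0],
    [[0,0,0.6],0],
    [[0,0,0],0],
    [[0,0,0],0],
  ],
)

```text
clock: 45.6
tcp_pos: [0.6456, 0.1992, 0.1219]
ee_rot: [[-0.986, 0.169, 0.002], [0.169, 0.986, 0.001], [-0.002, 0.002, -1.0]]
wrist_force: [-0.2, -0.1, -0.4]
finger_gap: 0.0855
grip_force: 0.0
```

```bash
python3 - <<'E'
from h import *
go(.6435,.200,.05,170.3)
w=manip.snapshot('wrist')
o=np.radians(-9.7);X=np.array([np.cos(o),np.sin(o),0]);Y=np.array([-X[1],X[0],0])
P=[np.array([.6435,.2,.054])+a*.06*X+b*.03*Y for a,b in((1,1),(1,-1),(-1,-1),(-1,1))]
cv2.polylines(w,[proj(P,'wrist').astype(int)],True,(255,0,0))
cv2.imwrite('pics/w8.png',w[:,:,::-1])
E
```

```text
t45.6 tcp [0.6456 0.1992 0.1219] yaw 170.2 twist -0.01 shift [0.06 0.01 1.8 ] F [-0.2 -0.1 -0.4] gap 0.0855 grip 0.0
```

View pics/w8.png

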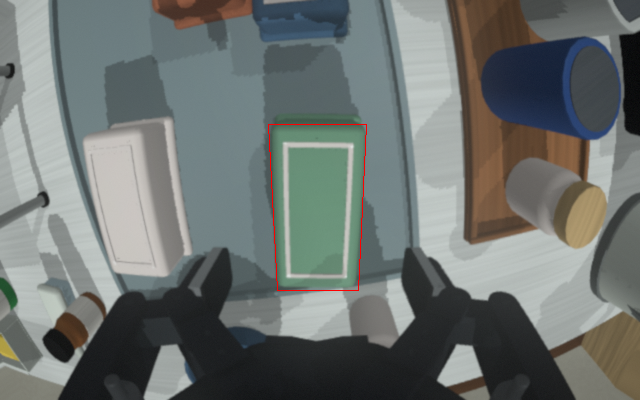

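The green box's predicted outline matches its top face (270–365, 125–290). I'll descend and grip lightly.

Emit:
move_arm(
  moves=[
    [[0.06,0,0.4],0],
    [[0,0,0.5],0],
    [[0,0,0.5],0],
    [[0,0,0.4],0],
    [[0,0,0],0],
    [[0,0,0],0],
  ],
  fingers=1,
)

```text
clock: 46.4
tcp_pos: [0.6428, 0.1989, 0.0486]
ee_rot: [[-0.985, 0.17, 0.0], [0.17, 0.985, 0.0], [-0.0, 0.0, -1.0]]
wrist_force: [0.0, -0.8, -0.1]
finger_gap: 0.0854
grip_force: 0.0
```

Emit:
move_arm(
  moves=[
    [[0,0,0],0],
    [[0,0,0],0],
    [[0,0,0],0],
    [[0,0,0],0],
    [[0,0,0],0],
  ],
  fingers=0.46,
)

```text
clock: 47.02
tcp_pos: [0.6426, 0.1987, 0.0486]
ee_rot: [[-0.985, 0.17, 0.0], [0.17, 0.985, 0.0], [-0.0, 0.0, -1.0]]
wrist_force: [-0.5, 1.6, 0.1]
finger_gap: 0.062
grip_force: 0.3
```

Emit:
move_arm(
  moves=[
    [[0,0,0],0],
    [[0,0,0],0],
    [[0,0,0],0],
    [[0,0,0],0],
  ],
  fingers=0.39,
)

```text
clock: 47.52
tcp_pos: [0.6426, 0.1987, 0.0486]
ee_rot: [[-0.985, 0.17, 0.0], [0.17, 0.985, 0.0], [-0.0, 0.0, -1.0]]
wrist_force: [-1.1, 1.2, 1.7]
finger_gap: 0.0595
grip_force: 19.0
```

Emit:
move_arm(
  moves=[
    [[0,0,-0.2],0],
    [[0,0,-0.5],0],
    [[0,0,-0.8],0],
    [[0,0,-0.9],0],
    [[0,0,-0.9],0],
    [[0,0,-0.9],0],
    [[0,0,-0.6],0],
    [[0,0,0],0],
  ],
)

```text
clock: 48.52
tcp_pos: [0.6435, 0.1992, 0.2437]
ee_rot: [[-0.985, 0.17, 0.005], [0.17, 0.985, 0.002], [-0.005, 0.002, -1.0]]
wrist_force: [0.3, -0.3, -3.6]
finger_gap: 0.0596
grip_force: 19.4
```

```bash
cat >> h.py <<'E'
def place(xc,yc,hg=.046,hu=.0486):
    "TCP (x,y,z at first touch) for a level box over drainer spot xc,yc; hg grasp height, hu TCP over underside"
    g=dr([xc,yc,hg]); a=np.arctan2(DR[1,0],DR[0,0]); c,s=np.cos(a),np.sin(a)
    p=g[:2]+np.array([c*.063-s*.033,s*.063+c*.033]); n=DR[:,2]
    zf=D0[2]-(n[:2]@(p-D0[:2]))/n[2]
    return g[0],g[1],zf+hu
E
python3 -c "
from h import *
for k in range(4): print(np.round(place(.075,.045+.066*k),4), np.round(place(.075,.06+.066*k),4))
p=place(.075,.045); go(p[0],p[1],p[2]+.03,185)"
```

```text
[ 0.526  -0.3966  0.1174] [ 0.5242 -0.3819  0.1199]
[ 0.5184 -0.332   0.1285] [ 0.5166 -0.3173  0.131 ]
[ 0.5108 -0.2673  0.1396] [ 0.5091 -0.2527  0.1421]
[ 0.5032 -0.2027  0.1507] [ 0.5015 -0.188   0.1532]
t48.5 tcp [0.6435 0.1992 0.2437] yaw 170.2 twist -1.48 shift [  4.23 -14.58   2.41] F [ 0.3 -0.3 -3.6] gap 0.0596 grip 19.39176857471466
```

Emit:
move_arm(
  moves=[
    [[0,0,0],-0.74],
    [[0,0,0],-0.74],
    [[0.1,-0.4,0],0],
    [[0.26,-0.9,0],0],
    [[0.27,-0.92,0],0],
    [[0.27,-0.92,0],0],
    [[0.27,-0.92,0],0],
    [[0.27,-0.92,0],0],
    [[0.27,-0.92,0],0],
    [[0.27,-0.92,0],0],
    [[0.27,-0.92,0],0],
    [[0.27,-0.92,0],0],
    [[0.27,-0.92,0],0],
    [[0.27,-0.92,0],0],
    [[0.27,-0.92,0],0],
    [[0.27,-0.92,0],0],
    [[0.27,-0.92,0],0],
    [[0.27,-0.92,0],0],
    [[0.09,-0.4,0],0],
    [[0,0,0],0],
  ],
)

```text
clock: 51.02
tcp_pos: [0.5237, -0.3983, 0.2398]
ee_rot: [[-0.997, -0.084, -0.001], [-0.084, 0.997, 0.001], [0.001, 0.001, -1.0]]
wrist_force: [0.5, 0.3, -2.9]
finger_gap: 0.0598
grip_force: 19.4
```

```bash
python3 -c "
from h import *
p=place(.075,.045); go(p[0],p[1],p[2],185)"
```

```text
t51.0 tcp [ 0.5237 -0.3983  0.2398] yaw -175.2 twist -0.02 shift [-0.06  0.04  3.06] F [ 0.5  0.3 -2.9] gap 0.0598 grip 19.43708449602127
```

Emit:
move_arm(
  moves=[
    [[-0.06,0.04,0.5],0],
    [[0,0,0.7],0],
    [[0,0,0.7],0],
    [[0,0,0.5],0],
    [[0,0,0.3],0],
    [[0,0,0.1],0],
    [[0,0,0.05],0],
    [[0,0,0.05],0],
    [[0,0,0],0],
  ],
)

```text
clock: 52.15
tcp_pos: [0.5274, -0.3957, 0.125]
ee_rot: [[-0.996, -0.087, 0.001], [-0.087, 0.996, -0.001], [-0.001, -0.001, -1.0]]
wrist_force: [-0.2, -0.3, -2.3]
finger_gap: 0.0598
grip_force: 19.4
```

Emit:
move_arm(
  moves=[
    [[0,0,0.05],0],
    [[0,0,0.05],0],
    [[0,0,0.05],0],
    [[0,0,0],0],
  ],
)

```text
clock: 52.65
tcp_pos: [0.527, -0.3953, 0.1182]
ee_rot: [[-0.996, -0.087, -0.0], [-0.087, 0.996, 0.0], [0.0, 0.0, -1.0]]
wrist_force: [0.8, 0.0, -2.2]
finger_gap: 0.0596
grip_force: 19.4
```

Emit:
move_arm(
  moves=[
    [[0,0,0.03],0],
    [[0,0,0.03],0],
    [[0,0,0],0],
  ],
)

```text
clock: 53.02
tcp_pos: [0.5274, -0.3956, 0.1163]
ee_rot: [[-0.996, -0.087, 0.0], [-0.087, 0.996, -0.0], [-0.0, -0.0, -1.0]]
wrist_force: [0.0, -0.1, -1.5]
finger_gap: 0.0596
grip_force: 19.5
```

Emit:
move_arm(
  moves=[
    [[0,0,0.03],0],
    [[0,0,0.03],0],
    [[0,0,0],0],
  ],
  fingers=0.4,
)

```text
clock: 53.4
tcp_pos: [0.5271, -0.3953, 0.1135]
ee_rot: [[-0.996, -0.087, -0.0], [-0.087, 0.996, 0.0], [0.0, 0.0, -1.0]]
wrist_force: [0.1, -0.2, -3.0]
finger_gap: 0.0597
grip_force: 10.7
```

Emit:
move_arm(
  moves=[
    [[0,0,0.04],0],
    [[0,0,0.04],0],
    [[0,0,0],0],
  ],
)

```text
clock: 53.78
tcp_pos: [0.527, -0.3953, 0.1102]
ee_rot: [[-0.996, -0.087, -0.0], [-0.087, 0.996, 0.0], [0.0, 0.0, -1.0]]
wrist_force: [-0.2, 0.2, -1.2]
finger_gap: 0.0595
grip_force: 10.5
```

Emit:
move_arm(
  moves=[
    [[0,0,0.04],0],
    [[0,0,0.04],0],
    [[0,0,0],0],
  ],
)

```text
clock: 54.15
tcp_pos: [0.5274, -0.3958, 0.1077]
ee_rot: [[-0.996, -0.087, 0.0], [-0.087, 0.996, -0.001], [-0.0, -0.001, -1.0]]
wrist_force: [-0.8, -1.1, 1.6]
finger_gap: 0.0599
grip_force: 11.6
```

Emit:
move_arm(
  moves=[
    [[0,0,0.03],0],
    [[0,0,0.03],0],
    [[0,0,0],0],
  ],
)

```text
clock: 54.52
tcp_pos: [0.5279, -0.3966, 0.1065]
ee_rot: [[-0.996, -0.087, 0.001], [-0.087, 0.996, -0.002], [-0.001, -0.003, -1.0]]
wrist_force: [-2.4, -1.5, 7.4]
finger_gap: 0.0601
grip_force: 21.0
```

Emit:
move_arm(
  moves=[
    [[0,0,0.03],0],
    [[0,0,0],0],
  ],
  fingers=0.405,
)

```text
clock: 54.78
tcp_pos: [0.5281, -0.3971, 0.1056]
ee_rot: [[-0.996, -0.086, 0.002], [-0.086, 0.996, -0.003], [-0.001, -0.003, -1.0]]
wrist_force: [-2.3, -3.0, 8.3]
finger_gap: 0.0599
grip_force: 21.1
```

```bash
python3 - <<'E'
from h import *
go(.527,-.396,.1,185)
w=manip.snapshot('wrist')
s=manip.snapshot('scene')
cv2.imwrite('pics/w9.png',np.hstack([w[:,120:520,::-1],cv2.resize(s[100:220,230:370,::-1],(400,400))]))
E
```

```text
t54.8 tcp [ 0.5281 -0.3971  0.1056] yaw -175.0 twist -0.0 shift [0.02 0.03 0.14] F [-2.3 -3.   8.3] gap 0.0599 grip 21.12293734578998
```

View pics/w9.png

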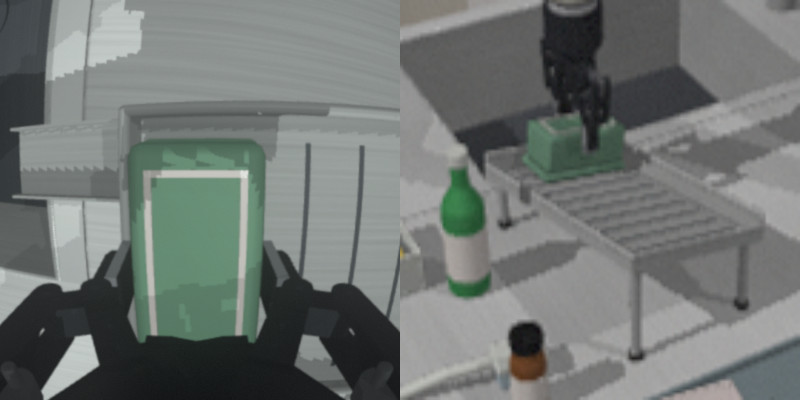

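The box sits between the pads inside the low corner with its near end clear of the lip, carrying about 11 N. I'll release it in small steps so it settles slowly.

Emit:
move_arm(
  moves=[
    [[0,0,0],0],
    [[0,0,0],0],
  ],
  fingers=0.42,
)

```text
clock: 55.12
tcp_pos: [0.5278, -0.3965, 0.1046]
ee_rot: [[-0.996, -0.087, 0.001], [-0.087, 0.996, -0.002], [-0.001, -0.002, -1.0]]
wrist_force: [-0.7, -1.8, 6.6]
finger_gap: 0.0608
grip_force: 11.1
```

Emit:
move_arm(
  moves=[
    [[0,0,0],0],
    [[0,0,0],0],
  ],
  fingers=0.44,
)

```text
clock: 55.38
tcp_pos: [0.5272, -0.3955, 0.1037]
ee_rot: [[-0.996, -0.087, 0.0], [-0.087, 0.996, -0.0], [-0.0, -0.0, -1.0]]
wrist_force: [-1.1, -1.0, 3.7]
finger_gap: 0.0613
grip_force: 6.8
```

Emit:
move_arm(
  moves=[
    [[0,0,0],0],
    [[0,0,0],0],
  ],
  fingers=0.46,
)

```text
clock: 55.62
tcp_pos: [0.527, -0.395, 0.1034]
ee_rot: [[-0.996, -0.088, -0.0], [-0.088, 0.996, 0.001], [0.0, 0.001, -1.0]]
wrist_force: [-1.0, -0.7, 1.5]
finger_gap: 0.0622
grip_force: 4.2
```

Emit:
move_arm(
  moves=[
    [[0,0,0],0],
    [[0,0,0],0],
  ],
  fingers=0.48,
)

```text
clock: 55.88
tcp_pos: [0.527, -0.395, 0.1033]
ee_rot: [[-0.996, -0.088, -0.001], [-0.088, 0.996, 0.001], [0.0, 0.001, -1.0]]
wrist_force: [-0.3, -0.8, -0.8]
finger_gap: 0.0633
grip_force: 2.6
```

Emit:
move_arm(
  moves=[
    [[0,0,0],0],
    [[0,0,0],0],
  ],
  fingers=0.51,
)

```text
clock: 56.12
tcp_pos: [0.5273, -0.3954, 0.1037]
ee_rot: [[-0.996, -0.088, 0.0], [-0.088, 0.996, -0.0], [-0.0, -0.0, -1.0]]
wrist_force: [0.1, -0.9, 0.5]
finger_gap: 0.0645
grip_force: 0.3
```

Emit:
move_arm(
  moves=[
    [[0,0,0],0],
    [[0,0,0],0],
  ],
  fingers=0.55,
)

```text
clock: 56.38
tcp_pos: [0.5273, -0.3954, 0.1038]
ee_rot: [[-0.996, -0.087, 0.0], [-0.087, 0.996, -0.0], [-0.0, -0.0, -1.0]]
wrist_force: [1.4, -0.4, -0.5]
finger_gap: 0.0662
grip_force: 0.2
```

Emit:
move_arm(
  moves=[
    [[0,0,0],0],
    [[0,0,0],0],
  ],
  fingers=0.6,
)

```text
clock: 56.62
tcp_pos: [0.5273, -0.3954, 0.1037]
ee_rot: [[-0.996, -0.087, 0.0], [-0.087, 0.996, 0.0], [-0.0, 0.0, -1.0]]
wrist_force: [-0.2, -0.5, 0.7]
finger_gap: 0.0681
grip_force: 0.1
```

Emit:
move_arm(
  moves=[
    [[0,-0.05,0],0],
    [[0,-0.05,0],0],
    [[0,-0.05,0],0],
    [[0,-0.05,0],0],
    [[0,-0.05,0],0],
    [[0,-0.05,0],0],
    [[0,-0.05,0],0],
    [[0,0,0],0],
  ],
  fingers=0.7,
)

```text
clock: 57.62
tcp_pos: [0.5284, -0.4096, 0.1037]
ee_rot: [[-0.996, -0.087, -0.0], [-0.087, 0.996, -0.0], [0.0, -0.0, -1.0]]
wrist_force: [0.5, 0.4, 0.5]
finger_gap: 0.0726
grip_force: 0.0
```

Emit:
move_arm(
  moves=[
    [[0,0,0],0],
    [[0,0,0],0],
    [[0,0,-0.2],0],
    [[0,0,-0.4],0],
    [[0,0,-0.6],0],
    [[0,0,-0.9],0],
    [[0,0,-0.9],0],
    [[0,0,-0.5],0],
    [[0,0,0],0],
  ],
  fingers=1,
)

```text
clock: 58.75
tcp_pos: [0.5294, -0.4097, 0.2462]
ee_rot: [[-0.996, -0.087, 0.003], [-0.087, 0.996, -0.003], [-0.003, -0.003, -1.0]]
wrist_force: [0.6, -0.3, -0.5]
finger_gap: 0.0851
grip_force: 0.0
```

```bash
cat >> h.py <<'E'
def look(xc,yc,col,name=None):
    "green/any coloured mask outline of a box top vs prediction at drainer xc,yc (wrist view)"
    w=manip.snapshot('wrist'); P=[dr([xc+a*.06,yc+b*.03,.054]) for a,b in((1,1),(1,-1),(-1,-1),(-1,1))]
    q=proj(P,'wrist'); 
    if name: cv2.imwrite(name,w[:,:,::-1])
    return w,q
E
python3 - <<'E'
from h import *
go(.614,.05,.2,171)
w,q=look(.063,.033,0,'pics/w10.png'); print(q.round(0).tolist())
h=cv2.cvtColor(w,cv2.COLOR_RGB2HSV); m=((h[...,0]>60)&(h[...,0]<90)&(h[...,1]>60)).astype(np.uint8)
n,l,st,c=cv2.connectedComponentsWithStats(m); i=1+st[1:,4].argmax(); print(st[i])
ct=max(cv2.findContours((l==i).astype(np.uint8),0,2)[0],key=cv2.contourArea)
print(cv2.approxPolyDP(ct,4,True)[:,0].tolist())
# predicted outlines of rim
print(proj([dr([a,b,.01]) for a,b in((.126,.066),(.126,0),(0,0),(0,.066))],'wrist').round(0).tolist())
E
```

```text
t58.8 tcp [ 0.5294 -0.4097  0.2462] yaw -175.0 twist 1.4 shift [-0.29 11.68  1.15] F [ 0.6 -0.3 -0.5] gap 0.0851 grip 0.0
[[350.0, 241.0], [285.0, 238.0], [283.0, 105.0], [351.0, 103.0]]
[ 299  121   39   99 3782]
[[301, 121], [300, 217], [336, 219], [337, 121]]
[[356.0, 232.0], [293.0, 229.0], [292.0, 108.0], [357.0, 107.0]]
```

The top panel lies at (319,170) against a prediction of (317,172), so the first box is home. Next is the white box.

```bash
python3 -c "
from h import *
go(.612,.053,.14,172)"
```

```text
t58.8 tcp [ 0.5283 -0.4095  0.2443] yaw -175.0 twist 1.3 shift [-0.46 11.74  2.61] F [-0.5  0.8 -0.4] gap 0.0854 grip 0.0
```

Emit:
move_arm(
  moves=[
    [[0,0,0],0.65],
    [[0,0,0],0.65],
    [[-0.04,0.9,0],0],
    [[-0.04,0.9,0],0],
    [[-0.04,0.9,0],0],
    [[-0.04,0.9,0],0],
    [[-0.04,0.9,0],0],
    [[-0.04,0.9,0],0],
    [[-0.04,0.9,0],0],
    [[-0.04,0.9,0],0],
    [[-0.04,0.9,0],0],
    [[-0.04,0.9,0.3],0],
    [[-0.03,0.9,0.6],0],
    [[-0.03,0.9,0.6],0],
    [[0,0.94,0.6],0],
    [[0,0,0.5],0],
    [[0,0,0],0],
    [[0,0,0],0],
  ],
)

```text
clock: 61.05
tcp_pos: [0.6118, 0.0514, 0.1394]
ee_rot: [[-0.99, 0.141, -0.001], [0.141, 0.99, -0.001], [0.001, -0.001, -1.0]]
wrist_force: [-0.3, 0.4, 0.8]
finger_gap: 0.0855
grip_force: 0.0
```

```bash
cat >> h.py <<'E'
def boxtop(kind,zt=.054):
    w=manip.snapshot('wrist').copy(); h=cv2.cvtColor(w,cv2.COLOR_RGB2HSV).astype(int); H,Sa,V=h[...,0],h[...,1],h[...,2]
    m=dict(green=(H>60)&(H<90)&(Sa>60),blue=(H>100)&(H<120)&(Sa>110),red=((H<14)|(H>172))&(Sa>90),white=(Sa<28)&(V>165))[kind]
    m=m.astype(np.uint8); m[330:]=0; m=cv2.morphologyEx(m,cv2.MORPH_OPEN,np.ones((3,3),np.uint8))
    n,l,st,c=cv2.connectedComponentsWithStats(m)
    for i in sorted(range(1,n),key=lambda i:-st[i,4])[:4]:
        ct=max(cv2.findContours((l==i).astype(np.uint8),0,2)[0],key=cv2.contourArea)
        p=ray(ct[:,0].astype(float),zt,'wrist')[:,:2].astype(np.float32)
        (cx,cy),(a,b),ang=cv2.minAreaRect(p)
        if a<b: ang-=90
        print(kind,st[i].tolist(),"centre",round(cx,4),round(cy,4),"size",round(max(a,b),3),round(min(a,b),3),"angle",round((ang+90)%180-90,1))
    cv2.imwrite(f'pics/m_{kind}.png',w[:,:,::-1])
E
python3 -c "
from h import *
go(.612,.053,.05,172); boxtop('white')"
```

```text
t61.0 tcp [0.6118 0.0514 0.1394] yaw 171.9 twist -0.01 shift [0.   0.04 2.24] F [-0.3  0.4  0.8] gap 0.0855 grip 0.0
white [127, 0, 115, 281, 15788] centre 0.5465 -0.0423 size 0.218 0.103 angle -13.7
white [283, 137, 79, 144, 10467] centre 0.616 0.054 size 0.112 0.054 angle -8.1
white [502, 196, 133, 134, 8221] centre 0.7329 0.3109 size 0.213 0.14 angle 64.2
white [93, 85, 53, 129, 3908] centre 0.5436 -0.0959 size 0.099 0.04 angle 0.1
```

Emit:
move_arm(
  moves=[
    [[-0.08,0.06,0.4],0],
    [[0,0,0.7],0],
    [[0,0,0.6],0],
    [[0,0,0.5],0],
    [[0,0,0.06],0],
    [[0,0,0],0],
    [[0,0,0],0],
  ],
  fingers=1,
)

```text
clock: 61.98
tcp_pos: [0.6161, 0.0553, 0.0502]
ee_rot: [[-0.99, 0.139, 0.002], [0.139, 0.99, 0.0], [-0.002, 0.001, -1.0]]
wrist_force: [-0.1, -0.0, 0.9]
finger_gap: 0.0857
grip_force: 0.0
```

Emit:
move_arm(
  moves=[
    [[0,0,0],0],
    [[0,0,0],0],
    [[0,0,0],0],
    [[0,0,0],0],
    [[0,0,0],0],
  ],
  fingers=0.46,
)

```text
clock: 62.6
tcp_pos: [0.6154, 0.055, 0.0493]
ee_rot: [[-0.99, 0.139, -0.0], [0.139, 0.99, -0.0], [0.0, -0.0, -1.0]]
wrist_force: [0.0, 0.6, 0.4]
finger_gap: 0.0623
grip_force: 0.0
```

Emit:
move_arm(
  moves=[
    [[0,0,0],0],
    [[0,0,0],0],
    [[0,0,0],0],
    [[0,0,0],0],
  ],
  fingers=0.39,
)

```text
clock: 63.1
tcp_pos: [0.6154, 0.055, 0.0493]
ee_rot: [[-0.99, 0.139, -0.0], [0.139, 0.99, -0.0], [0.0, -0.0, -1.0]]
wrist_force: [-0.2, -0.1, 1.7]
finger_gap: 0.0597
grip_force: 18.8
```

Emit:
move_arm(
  moves=[
    [[0,0,-0.2],0],
    [[0,0,-0.5],0],
    [[0,0,-0.8],0],
    [[0,0,-0.9],0],
    [[0,0,-0.9],0],
    [[0,0,-0.9],0],
    [[0,0,-0.6],0],
    [[0,0,0],0],
  ],
)

```text
clock: 64.1
tcp_pos: [0.6165, 0.0558, 0.2444]
ee_rot: [[-0.99, 0.139, 0.005], [0.139, 0.99, 0.001], [-0.005, 0.002, -1.0]]
wrist_force: [-0.2, 0.1, -2.7]
finger_gap: 0.0592
grip_force: 19.1
```

```bash
python3 -c "
from h import *
p=place(.075,.122);print(p); go(p[0],p[1],p[2]+.03,185)"
```

```text
(np.float64(0.5171048620932828), np.float64(-0.3211904004631017), np.float64(0.13033121857209468))
t64.1 tcp [0.6165 0.0558 0.2444] yaw 172.0 twist -1.3 shift [ 3.3  -9.17  2.1 ] F [-0.2  0.1 -2.7] gap 0.0592 grip 19.08632129430771
```

Emit:
move_arm(
  moves=[
    [[0,0,0],-0.65],
    [[0,0,0],-0.65],
    [[0.2,-0.5,0],0],
    [[0.3,-0.9,0],0],
    [[0.3,-0.9,0],0],
    [[0.3,-0.9,0],0],
    [[0.3,-0.9,0],0],
    [[0.4,-0.9,0],0],
    [[0.4,-0.9,0],0],
    [[0.4,-0.9,0],0],
    [[0.4,-0.9,0],0],
    [[0.2,-0.9,0.3],0],
    [[0.1,-0.57,0.6],0],
    [[0,0,0.6],0],
    [[0,0,0.3],0],
    [[0,0,0],0],
    [[0,0,0],0],
  ],
)

```text
clock: 66.22
tcp_pos: [0.5167, -0.3213, 0.17]
ee_rot: [[-0.996, -0.089, 0.001], [-0.089, 0.996, -0.0], [-0.001, -0.0, -1.0]]
wrist_force: [0.1, 1.0, -2.7]
finger_gap: 0.0598
grip_force: 19.1
```

```bash
python3 -c "
from h import *
p=place(.075,.122); go(p[0],p[1],p[2]-.005,185)"
```

```text
t66.2 tcp [ 0.5167 -0.3213  0.17  ] yaw -174.9 twist 0.01 shift [-0.01  0.    1.12] F [ 0.1  1.  -2.7] gap 0.0598 grip 19.052416384220123
```

Emit:
move_arm(
  moves=[
    [[0,0,0.3],0],
    [[0,0,0.3],0],
    [[0,0,0.2],0],
    [[0,0,0.1],0],
    [[0,0,0.05],0],
    [[0,0,0.05],0],
    [[0,0,0.05],0],
    [[0,0,0],0],
  ],
  fingers=0.4,
)

```text
clock: 67.22
tcp_pos: [0.516, -0.322, 0.1274]
ee_rot: [[-0.996, -0.087, 0.0], [-0.087, 0.996, -0.0], [-0.0, -0.0, -1.0]]
wrist_force: [-0.5, 0.3, -3.2]
finger_gap: 0.06
grip_force: 10.5
```

Emit:
move_arm(
  moves=[
    [[0,0,0.04],0],
    [[0,0,0.04],0],
    [[0,0,0],0],
  ],
)

```text
clock: 67.6
tcp_pos: [0.5159, -0.3219, 0.124]
ee_rot: [[-0.996, -0.087, -0.0], [-0.087, 0.996, 0.0], [0.0, 0.0, -1.0]]
wrist_force: [-0.9, -0.9, -2.1]
finger_gap: 0.0599
grip_force: 10.4
```

Emit:
move_arm(
  moves=[
    [[0,0,0.04],0],
    [[0,0,0.03],0],
    [[0,0,0],0],
  ],
)

```text
clock: 67.97
tcp_pos: [0.5159, -0.3218, 0.1212]
ee_rot: [[-0.996, -0.087, -0.0], [-0.087, 0.996, 0.0], [0.0, 0.0, -1.0]]
wrist_force: [0.1, 0.2, -1.0]
finger_gap: 0.0596
grip_force: 10.3
```

Emit:
move_arm(
  moves=[
    [[0,0,0.03],0],
    [[0,0,0.02],0],
    [[0,0,0],0],
  ],
)

```text
clock: 68.35
tcp_pos: [0.5164, -0.3226, 0.1202]
ee_rot: [[-0.996, -0.087, 0.001], [-0.087, 0.996, -0.001], [-0.001, -0.002, -1.0]]
wrist_force: [-2.3, -1.3, 4.6]
finger_gap: 0.06
grip_force: 15.0
```

Emit:
move_arm(
  moves=[
    [[0,0,0.03],0],
    [[0,0,0.02],0],
    [[0,0,0],0],
  ],
)

```text
clock: 68.72
tcp_pos: [0.5167, -0.3232, 0.119]
ee_rot: [[-0.996, -0.087, 0.001], [-0.087, 0.996, -0.003], [-0.001, -0.003, -1.0]]
wrist_force: [-1.7, -2.0, 10.0]
finger_gap: 0.0599
grip_force: 24.3
```

Emit:
move_arm(
  moves=[
    [[0,0,0],0],
    [[0,0,0],0],
  ],
  fingers=0.42,
)

```text
clock: 68.97
tcp_pos: [0.5164, -0.3225, 0.1178]
ee_rot: [[-0.996, -0.087, 0.001], [-0.087, 0.996, -0.001], [-0.001, -0.001, -1.0]]
wrist_force: [-1.2, -2.0, 4.3]
finger_gap: 0.061
grip_force: 9.2
```

Emit:
move_arm(
  moves=[
    [[0,0,0],0],
    [[0,0,0],0],
  ],
  fingers=0.44,
)

```text
clock: 69.22
tcp_pos: [0.5158, -0.3217, 0.1171]
ee_rot: [[-0.996, -0.087, -0.0], [-0.087, 0.996, 0.0], [0.0, 0.0, -1.0]]
wrist_force: [0.1, -2.1, 1.9]
finger_gap: 0.0614
grip_force: 5.2
```

Emit:
move_arm(
  moves=[
    [[0,0,0],0],
    [[0,0,0],0],
  ],
  fingers=0.46,
)

```text
clock: 69.47
tcp_pos: [0.5157, -0.3215, 0.117]
ee_rot: [[-0.996, -0.088, -0.001], [-0.088, 0.996, 0.001], [0.0, 0.001, -1.0]]
wrist_force: [0.3, -0.7, 0.5]
finger_gap: 0.0627
grip_force: 3.4
```

Emit:
move_arm(
  moves=[
    [[0,0,0],0],
    [[0,0,0],0],
  ],
  fingers=0.48,
)

```text
clock: 69.72
tcp_pos: [0.5158, -0.3215, 0.1171]
ee_rot: [[-0.996, -0.088, -0.0], [-0.088, 0.996, 0.0], [0.0, 0.0, -1.0]]
wrist_force: [-0.7, -0.8, -0.5]
finger_gap: 0.0634
grip_force: 0.8
```

Emit:
move_arm(
  moves=[
    [[0,0,0],0],
    [[0,0,0],0],
  ],
  fingers=0.51,
)

```text
clock: 69.97
tcp_pos: [0.5161, -0.3219, 0.1173]
ee_rot: [[-0.996, -0.087, 0.0], [-0.087, 0.996, -0.0], [-0.0, -0.0, -1.0]]
wrist_force: [-0.9, 0.8, 0.1]
finger_gap: 0.0642
grip_force: 0.2
```

Emit:
move_arm(
  moves=[
    [[0,0,0],0],
    [[0,0,0],0],
    [[0,0,0],0],
    [[0,0,0],0],
  ],
  fingers=0.56,
)

```text
clock: 70.47
tcp_pos: [0.516, -0.3219, 0.1173]
ee_rot: [[-0.996, -0.087, 0.0], [-0.087, 0.996, -0.0], [-0.0, -0.0, -1.0]]
wrist_force: [-0.3, -0.7, -0.2]
finger_gap: 0.0663
grip_force: 0.2
```

Emit:
move_arm(
  moves=[
    [[0,-0.03,0],0],
    [[0,-0.03,0],0],
    [[0,-0.03,0],0],
    [[0,0,0],0],
  ],
)

```text
clock: 70.97
tcp_pos: [0.5163, -0.3258, 0.1173]
ee_rot: [[-0.996, -0.087, 0.0], [-0.087, 0.996, -0.0], [0.0, -0.0, -1.0]]
wrist_force: [-0.6, -1.1, 0.3]
finger_gap: 0.0666
grip_force: 0.3
```

Next I'll raise straight up with the gap unchanged, so the box slides on only when the tips clear it.

Emit:
move_arm(
  moves=[
    [[0,0,-0.2],0],
    [[0,0,-0.4],0],
    [[0,0,-0.4],0],
    [[0,0,-0.6],0],
    [[0,0,-0.8],0],
    [[0,0,-0.8],0],
    [[0,0,0],0],
    [[0,0,0],0],
    [[0,0,0],0],
  ],
)

```text
clock: 72.1
tcp_pos: [0.5154, -0.3253, 0.2444]
ee_rot: [[-0.996, -0.087, -0.002], [-0.087, 0.996, 0.001], [0.002, 0.001, -1.0]]
wrist_force: [-0.8, -0.9, -0.6]
finger_gap: 0.0666
grip_force: 0.0
```

```bash
python3 - <<'E'
from h import *
w,q=look(.063,.099,0,'pics/w11.png')
cv2.polylines(w,[q.astype(int)],True,(255,0,0)); q1=look(.063,.033,0)[1]; cv2.polylines(w,[q1.astype(int)],True,(255,0,0))
cv2.imwrite('pics/w11.png',w[:,:,::-1]); print(q.round().tolist(),q1.round().tolist())
w=look(0,0,0)[0]; g=cv2.cvtColor(w,cv2.COLOR_RGB2HSV).astype(int)
m=((g[...,1]<40)&(g[...,2]>200)).astype(np.uint8); n,l,st,c=cv2.connectedComponentsWithStats(m); 
for i in sorted(range(1,n),key=lambda i:-st[i,4])[:4]: print(st[i],c[i])
r=int(q.mean(0)[1]); print([w[r,x].tolist() for x in range(230,420,5)])
go(.505,.205,.25,172)
E
```

```text
[[328.0, 251.0], [261.0, 247.0], [259.0, 111.0], [328.0, 108.0]] [[255.0, 246.0], [198.0, 241.0], [194.0, 115.0], [252.0, 111.0]]
[ 74 213   5   2   8] [ 76.  213.5]
[316 234   2   3   5] [316.6 234.8]
[ 24 204   3   2   4] [ 24.75 204.75]
[317 123   1   3   3] [317. 124.]
[[93, 127, 106], [93, 126, 106], [111, 137, 118], [110, 132, 115], [93, 125, 104], [79, 102, 87], [66, 83, 72], [165, 162, 158], [179, 176, 170], [179, 176, 171], [179, 175, 170], [180, 176, 171], [180, 177, 172], [181, 177, 173], [181, 176, 172], [182, 178, 173], [183, 179, 174], [182, 179, 174], [182, 179, 174], [176, 173, 168], [132, 130, 126], [169, 165, 162], [122, 127, 124], [139, 145, 143], [145, 151, 148], [145, 151, 148], [145, 151, 149], [146, 152, 149], [145, 151, 148], [107, 112, 112], [144, 151, 148], [145, 151, 149], [145, 150, 148], [145, 150, 148], [145, 151, 149], [143, 149, 147], [86, 91, 91], [145, 151, 148]]
t72.2 tcp [ 0.5158 -0.3253  0.2444] yaw -175.0 twist 1.3 shift [ 2.11 13.09 -0.14] F [ 0.4 -0.4 -0.9] gap 0.0663 grip 0.0
```

```bash
python3 - <<'E'
import cv2
w=cv2.imread('pics/w11.png')
print([(y,w[y,290].tolist()) for y in list(range(90,125,3))+list(range(236,262,3))])
print([(y,w[y,225].tolist()) for y in list(range(95,130,3))+list(range(230,256,3))])
E
```

```text
[(90, [138, 140, 135]), (93, [135, 137, 132]), (96, [140, 142, 137]), (99, [139, 142, 137]), (102, [136, 138, 133]), (105, [122, 124, 120]), (108, [110, 112, 107]), (111, [121, 124, 125]), (114, [150, 154, 157]), (117, [171, 176, 179]), (120, [152, 157, 159]), (123, [171, 176, 180]), (236, [172, 177, 180]), (239, [172, 177, 180]), (242, [174, 180, 182]), (245, [183, 188, 191]), (248, [0, 0, 255]), (251, [144, 147, 141]), (254, [142, 145, 139]), (257, [142, 144, 139]), (260, [139, 142, 136])]
[(95, [136, 138, 133]), (98, [134, 136, 131]), (101, [132, 134, 130]), (104, [139, 142, 136]), (107, [139, 141, 135]), (110, [113, 115, 110]), (113, [102, 106, 99]), (116, [87, 102, 76]), (119, [102, 121, 89]), (122, [106, 127, 94]), (125, [116, 135, 108]), (128, [165, 172, 172]), (230, [164, 171, 171]), (233, [112, 131, 100]), (236, [107, 127, 93]), (239, [110, 132, 96]), (242, [0, 0, 255]), (245, [135, 137, 131]), (248, [128, 130, 124]), (251, [90, 92, 87]), (254, [44, 45, 42])]
```

Both boxes are home, with the edges matching within a pixel or two. Now I'll look at blue and red.

Emit:
move_arm(
  moves=[
    [[0,0,0],0.65],
    [[0,0,0],0.65],
    [[0.16,0.9,0],0],
    [[0.16,0.9,0],0],
    [[0.16,0.9,0],0],
    [[0.16,0.9,0],0],
    [[0.16,0.9,0],0],
    [[0.16,0.9,0],0],
    [[0.16,0.9,0],0],
    [[0.16,0.9,0],0],
    [[0.16,0.9,0],0],
    [[0.16,0.9,0],0],
    [[0.16,0.9,0],0],
    [[0.16,0.9,0],0],
    [[0.16,0.9,0],0],
    [[0.1,0.9,0],0],
    [[0,0.5,0],0],
    [[0,0,0],0],
    [[0,0,0],0],
  ],
  fingers=1,
)

```text
clock: 74.62
tcp_pos: [0.5025, 0.2043, 0.2448]
ee_rot: [[-0.99, 0.14, -0.001], [0.14, 0.99, -0.001], [0.001, -0.002, -1.0]]
wrist_force: [-0.8, 0.3, -0.1]
finger_gap: 0.0856
grip_force: 0.0
```

```bash
python3 -c "
from h import *
go(.505,.205,.25,172); boxtop('blue');boxtop('red')"
```

```text
t74.6 tcp [0.5025 0.2043 0.2448] yaw 172.0 twist -0.0 shift [-0.06  0.03 -0.13] F [-0.8  0.3 -0.1] gap 0.0856 grip 0.0
blue [466, 201, 47, 57, 497] centre 0.5935 0.3971 size 0.072 0.052 angle -40.9
blue [474, 194, 3, 3, 9] centre 0.5505 0.3816 size 0.003 0.002 angle 81.9
blue [487, 197, 3, 3, 9] centre 0.5569 0.4001 size 0.003 0.002 angle 81.7
blue [483, 256, 3, 3, 9] centre 0.6378 0.4009 size 0.004 0.003 angle 77.5
red [232, 67, 41, 88, 2884] centre 0.4278 0.148 size 0.088 0.035 angle -4.5
red [223, 53, 69, 116, 2717] centre 0.4282 0.1529 size 0.116 0.064 angle -4.7
red [425, 175, 28, 97, 1267] centre 0.5829 0.3325 size 0.13 0.034 angle 6.6
red [485, 172, 35, 42, 443] centre 0.5525 0.4252 size 0.073 0.028 angle 52.8
```

```bash
sed -i 's/(H>100)&(H<120)&(Sa>110)/(H>100)\&(H<125)\&(Sa>85)\&(V>60)/' h.py; python3 -c "
from h import *
boxtop('blue')
w=cv2.imread('pics/m_blue.png')[:,:,::-1]; h=cv2.cvtColor(np.ascontiguousarray(w),cv2.COLOR_RGB2HSV)
q=proj([[.458,.215,.054]],'wrist')[0].astype(int);print(q,h[q[1],q[0]-40:q[0]+40:5].tolist())"
```

```text
blue [307, 88, 35, 85, 2876] centre 0.4587 0.2174 size 0.086 0.034 angle -7.3
blue [437, 181, 79, 78, 2528] centre 0.581 0.3819 size 0.12 0.073 angle 50.6
blue [296, 73, 57, 113, 1793] centre 0.4583 0.2178 size 0.115 0.056 angle -7.0
[321 130] [[9, 127, 137], [9, 111, 101], [12, 26, 98], [104, 75, 95], [105, 100, 128], [107, 27, 168], [105, 102, 132], [105, 103, 131], [105, 104, 132], [105, 103, 131], [105, 105, 134], [105, 102, 133], [104, 100, 132], [104, 32, 165], [104, 102, 125], [96, 35, 144]]
```

```bash
python3 -c "
from h import *
go(.506,.2113,.041,172.7)"
```

```text
t74.8 tcp [0.5027 0.204  0.245 ] yaw 171.9 twist -0.08 shift [-0.06  0.19  5.1 ] F [-0.3 -0.6 -0.5] gap 0.085 grip 0.0
```

Emit:
move_arm(
  moves=[
    [[0,0,0],-0.08],
    [[-0.06,0.19,0.5],0],
    [[0,0,0.8],0],
    [[0,0,0.8],0],
    [[0,0,0.8],0],
    [[0,0,0.8],0],
    [[0,0,0.5],0],
    [[0,0,0.5],0],
    [[0,0,0.4],0],
    [[0,0,0],0],
    [[0,0,0],0],
  ],
)

```text
clock: 76.15
tcp_pos: [0.5063, 0.2132, 0.0416]
ee_rot: [[-0.992, 0.125, 0.001], [0.125, 0.992, 0.0], [-0.001, 0.001, -1.0]]
wrist_force: [0.0, -0.8, -0.3]
finger_gap: 0.0853
grip_force: 0.0
```

Emit:
move_arm(
  moves=[
    [[0,0,0],0],
    [[0,0,0],0],
    [[0,0,0],0],
    [[0,0,0],0],
    [[0,0,0],0],
  ],
  fingers=0.46,
)

```text
clock: 76.78
tcp_pos: [0.5061, 0.2128, 0.0413]
ee_rot: [[-0.992, 0.125, 0.0], [0.125, 0.992, -0.0], [-0.0, 0.0, -1.0]]
wrist_force: [0.3, -0.1, -0.7]
finger_gap: 0.0627
grip_force: 0.0
```

Emit:
move_arm(
  moves=[
    [[0,0,0],0],
    [[0,0,0],0],
    [[0,0,0],0],
    [[0,0,0],0],
  ],
  fingers=0.39,
)

```text
clock: 77.28
tcp_pos: [0.5061, 0.2128, 0.0414]
ee_rot: [[-0.992, 0.125, 0.0], [0.125, 0.992, -0.0], [-0.0, -0.0, -1.0]]
wrist_force: [0.6, -1.0, 3.0]
finger_gap: 0.0597
grip_force: 22.3
```

Gripped. I'll drag it along +x by about 84 mm (tool -x), then open and move back to its centre.

Emit:
move_arm(
  moves=[
    [[-0.1,0,0],0],
    [[-0.2,0,0],0],
    [[-0.3,0,0],0],
    [[-0.3,0,0],0],
    [[-0.3,0,0],0],
    [[-0.3,0,0],0],
    [[-0.3,0,0],0],
    [[-0.2,0,0],0],
    [[-0.1,0,0],0],
    [[0,0,0],0],
  ],
)

```text
clock: 78.53
tcp_pos: [0.5904, 0.2022, 0.0414]
ee_rot: [[-0.992, 0.125, 0.001], [0.125, 0.992, 0.0], [-0.001, 0.0, -1.0]]
wrist_force: [0.6, 0.9, 2.9]
finger_gap: 0.0598
grip_force: 22.0
```

Emit:
move_arm(
  moves=[
    [[0,0,0],0],
    [[0,0,0],0],
    [[0,0,0],0],
    [[0,0,0],0],
    [[0,0,-0.5],0],
    [[0,0,-0.8],0],
    [[0,0,-0.8],0],
    [[0.3,0,0],0],
    [[0.4,0,0],0],
    [[0.4,0,0],0],
    [[0,0,0],0],
    [[0,0,0],0],
  ],
  fingers=1,
)

```text
clock: 80.03
tcp_pos: [0.5458, 0.2078, 0.1249]
ee_rot: [[-0.992, 0.125, -0.0], [0.125, 0.992, -0.0], [0.0, -0.0, -1.0]]
wrist_force: [0.2, -0.3, 0.3]
finger_gap: 0.0853
grip_force: 0.0
```

```bash
python3 -c "
from h import *
go(.506,.2113,.041,172.7);boxtop('blue');boxtop('red')"
```

```text
t80.0 tcp [0.5458 0.2078 0.1249] yaw 172.8 twist 0.01 shift [ 1.   -0.04  2.1 ] F [ 0.2 -0.3  0.3] gap 0.0853 grip 0.0
blue [477, 173, 122, 117, 6677] centre 0.5817 0.3976 size 0.16 0.084 angle 49.9
blue [288, 149, 56, 123, 6449] centre 0.5434 0.2073 size 0.088 0.035 angle -6.9
blue [271, 116, 91, 169, 5136] centre 0.5388 0.2078 size 0.121 0.057 angle -6.9
red [171, 0, 62, 119, 5980] centre 0.4265 0.1478 size 0.083 0.036 angle -1.7
red [160, 0, 110, 142, 5550] centre 0.4327 0.1547 size 0.1 0.067 angle -1.8
red [456, 128, 39, 172, 2325] centre 0.5707 0.3223 size 0.146 0.035 angle 8.0
red [493, 248, 17, 18, 160] centre 0.6003 0.3512 size 0.019 0.013 angle 27.6
```

Emit:
move_arm(
  moves=[
    [[0.05,0,0.4],0],
    [[0,0,0.6],0],
    [[0,0,0.5],0],
    [[0,0,0.4],0],
    [[0,0,0],0],
    [[0,0,0],0],
  ],
  fingers=1,
)

```text
clock: 80.88
tcp_pos: [0.544, 0.2084, 0.0495]
ee_rot: [[-0.992, 0.125, 0.001], [0.125, 0.992, 0.0], [-0.0, 0.001, -1.0]]
wrist_force: [-0.7, 0.1, 0.3]
finger_gap: 0.0855
grip_force: 0.0
```

Emit:
move_arm(
  moves=[
    [[0,0,0],0],
    [[0,0,0],0],
    [[0,0,0],0],
    [[0,0,0],0],
    [[0,0,0],0],
  ],
  fingers=0.46,
)

```text
clock: 81.5
tcp_pos: [0.5438, 0.2081, 0.0494]
ee_rot: [[-0.992, 0.125, 0.0], [0.125, 0.992, 0.0], [-0.0, 0.0, -1.0]]
wrist_force: [0.2, 0.3, 1.0]
finger_gap: 0.0621
grip_force: 0.0
```

Emit:
move_arm(
  moves=[
    [[0,0,0],0],
    [[0,0,0],0],
    [[0,0,0],0],
    [[0,0,0],0],
    [[0,0,-0.2],0],
    [[0,0,-0.5],0],
    [[0,0,-0.8],0],
    [[0,0,-0.9],0],
    [[0,0,-0.9],0],
    [[0,0,-0.9],0],
    [[0,0,-0.6],0],
    [[0,0,0],0],
  ],
  fingers=0.39,
)

```text
clock: 83.0
tcp_pos: [0.5445, 0.2089, 0.244]
ee_rot: [[-0.992, 0.125, 0.005], [0.125, 0.992, 0.002], [-0.004, 0.002, -1.0]]
wrist_force: [-0.2, 0.0, -3.5]
finger_gap: 0.0597
grip_force: 19.2
```

```bash
python3 -c "
from h import *
p=place(.075,.189);print(p); go(p[0],p[1],p[2]-.005,185)"
```

```text
(np.float64(0.5094057443573012), np.float64(-0.2555985722413847), np.float64(0.14161995883043463))
t83.0 tcp [0.5445 0.2089 0.244 ] yaw 172.8 twist -1.22 shift [  1.89 -11.49   2.69] F [-0.2  0.  -3.5] gap 0.0597 grip 19.1756272315979
```

Emit:
move_arm(
  moves=[
    [[0,0,0],-0.61],
    [[0,0,0],-0.61],
    [[0.1,-0.4,0],0],
    [[0.15,-0.9,0],0],
    [[0.15,-0.9,0],0],
    [[0.15,-0.9,0],0],
    [[0.15,-0.9,0],0],
    [[0.15,-0.9,0],0],
    [[0.15,-0.9,0],0],
    [[0.15,-0.9,0],0],
    [[0.15,-0.9,0],0],
    [[0.15,-0.9,0],0],
    [[0.15,-0.9,0],0],
    [[0.15,-0.9,0],0],
    [[0.14,-0.9,0.3],0],
    [[0,-0.29,0.6],0],
    [[0,0,0.6],0],
    [[0,0,0.3],0],
    [[0,0,0],0],
    [[0,0,0],0],
  ],
)

```text
clock: 85.5
tcp_pos: [0.5092, -0.2558, 0.1699]
ee_rot: [[-0.996, -0.088, 0.001], [-0.088, 0.996, -0.0], [-0.001, -0.0, -1.0]]
wrist_force: [0.2, -0.0, -3.3]
finger_gap: 0.0596
grip_force: 19.2
```

```bash
python3 -c "
from h import *
p=place(.075,.189); go(p[0],p[1],p[2]-.005,185)"
```

```text
t85.5 tcp [ 0.5092 -0.2558  0.1699] yaw -174.9 twist 0.01 shift [-0.    0.    0.83] F [ 0.2 -0.  -3.3] gap 0.0596 grip 19.176516830921173
```

Emit:
move_arm(
  moves=[
    [[0,0,0.3],0],
    [[0,0,0.2],0],
    [[0,0,0.15],0],
    [[0,0,0.05],0],
    [[0,0,0.05],0],
    [[0,0,0.05],0],
    [[0,0,0],0],
  ],
  fingers=0.4,
)

```text
clock: 86.38
tcp_pos: [0.5086, -0.2564, 0.1373]
ee_rot: [[-0.996, -0.087, 0.0], [-0.087, 0.996, 0.0], [-0.0, 0.0, -1.0]]
wrist_force: [-0.0, -0.6, -3.9]
finger_gap: 0.06
grip_force: 10.2
```

Emit:
move_arm(
  moves=[
    [[0,0,0.04],0],
    [[0,0,0.04],0],
    [[0,0,0],0],
  ],
)

```text
clock: 86.75
tcp_pos: [0.5086, -0.2564, 0.134]
ee_rot: [[-0.996, -0.087, -0.0], [-0.087, 0.996, 0.0], [0.0, 0.0, -1.0]]
wrist_force: [-0.0, -0.3, -3.1]
finger_gap: 0.0597
grip_force: 10.0
```

Emit:
move_arm(
  moves=[
    [[0,0,0.03],0],
    [[0,0,0.02],0],
    [[0,0,0],0],
  ],
)

```text
clock: 87.12
tcp_pos: [0.5089, -0.2568, 0.1327]
ee_rot: [[-0.996, -0.087, 0.001], [-0.087, 0.996, -0.001], [-0.0, -0.001, -1.0]]
wrist_force: [-2.1, -2.2, 3.5]
finger_gap: 0.0599
grip_force: 12.5
```

Emit:
move_arm(
  moves=[
    [[0,0,0.03],0],
    [[0,0,0.02],0],
    [[0,0,0],0],
  ],
)

```text
clock: 87.5
tcp_pos: [0.5093, -0.2576, 0.1313]
ee_rot: [[-0.996, -0.086, 0.001], [-0.086, 0.996, -0.003], [-0.001, -0.003, -1.0]]
wrist_force: [-2.4, -3.0, 9.3]
finger_gap: 0.0599
grip_force: 22.7
```

Emit:
move_arm(
  moves=[
    [[0,0,0],0],
    [[0,0,0],0],
  ],
  fingers=0.42,
)

```text
clock: 87.75
tcp_pos: [0.5088, -0.2566, 0.1302]
ee_rot: [[-0.996, -0.087, 0.0], [-0.087, 0.996, -0.0], [-0.0, -0.0, -1.0]]
wrist_force: [-0.3, -2.0, 2.8]
finger_gap: 0.0608
grip_force: 6.8
```

Emit:
move_arm(
  moves=[
    [[0,0,0],0],
    [[0,0,0],0],
  ],
  fingers=0.44,
)

```text
clock: 88.0
tcp_pos: [0.5086, -0.2563, 0.1299]
ee_rot: [[-0.996, -0.087, -0.0], [-0.087, 0.996, 0.0], [0.0, 0.0, -1.0]]
wrist_force: [-1.4, -1.5, 0.8]
finger_gap: 0.0616
grip_force: 4.8
```

Emit:
move_arm(
  moves=[
    [[0,0,0],0],
    [[0,0,0],0],
  ],
  fingers=0.46,
)

```text
clock: 88.25
tcp_pos: [0.5084, -0.2561, 0.1299]
ee_rot: [[-0.996, -0.088, -0.0], [-0.088, 0.996, 0.0], [0.0, 0.001, -1.0]]
wrist_force: [-1.0, -1.6, -0.1]
finger_gap: 0.0625
grip_force: 5.1
```

Emit:
move_arm(
  moves=[
    [[0,0,0],0],
    [[0,0,0],0],
  ],
  fingers=0.48,
)

```text
clock: 88.5
tcp_pos: [0.5086, -0.2563, 0.13]
ee_rot: [[-0.996, -0.088, -0.0], [-0.088, 0.996, 0.0], [0.0, 0.0, -1.0]]
wrist_force: [0.8, -1.2, -0.2]
finger_gap: 0.0634
grip_force: 0.5
```

Emit:
move_arm(
  moves=[
    [[0,0,0],0],
    [[0,0,0],0],
  ],
  fingers=0.51,
)

```text
clock: 88.75
tcp_pos: [0.5087, -0.2563, 0.1301]
ee_rot: [[-0.996, -0.087, 0.0], [-0.087, 0.996, 0.0], [-0.0, 0.0, -1.0]]
wrist_force: [-0.1, -0.1, 0.0]
finger_gap: 0.0646
grip_force: 0.2
```

Emit:
move_arm(
  moves=[
    [[0,0,0],0],
    [[0,0,0],0],
    [[0,0,0],0],
    [[0,-0.03,0],0],
    [[0,-0.03,0],0],
    [[0,-0.03,0],0],
    [[0,0,0],0],
  ],
  fingers=0.56,
)

```text
clock: 89.62
tcp_pos: [0.5089, -0.2603, 0.1301]
ee_rot: [[-0.996, -0.087, -0.0], [-0.087, 0.996, -0.0], [0.0, -0.0, -1.0]]
wrist_force: [-0.2, -0.6, 0.1]
finger_gap: 0.0665
grip_force: 0.4
```

Emit:
move_arm(
  moves=[
    [[0,0,-0.2],0],
    [[0,0,-0.4],0],
    [[0,0,-0.4],0],
    [[0,0,-0.6],0],
    [[0,0,-0.8],0],
    [[0,0,-0.6],0],
    [[0,0,0],0],
    [[0,0,0],0],
    [[0,0,0],0],
  ],
)

```text
clock: 90.75
tcp_pos: [0.5081, -0.2598, 0.2492]
ee_rot: [[-0.996, -0.087, -0.002], [-0.087, 0.996, 0.001], [0.002, 0.001, -1.0]]
wrist_force: [0.4, 0.2, -1.0]
finger_gap: 0.0667
grip_force: 0.0
```

```bash
cat >> h.py <<'E'
def edges(xc,yc):
    "intensity jumps along the middle row / column of a predicted box top"
    w,q=look(xc,yc,0); print("pred cols",q[:,0].round().tolist(),"rows",q[:,1].round().tolist()); c=q.mean(0).round().astype(int)
    f=w.astype(int)
    print("row",[(x,f[c[1],x].tolist()) for x in list(range(q[1:3,0].min().astype(int)-9,q[1:3,0].max().astype(int)+10,3))+list(range(q[[0,3],0].min().astype(int)-9,q[[0,3],0].max().astype(int)+12,3))])
    print("col",[(y,f[y,c[0]].tolist()) for y in list(range(int(q[2:,1].min())-9,int(q[2:,1].max())+10,3))+list(range(int(q[:2,1].min())-9,int(q[:2,1].max())+10,3))])
E
python3 -c "
from h import *
edges(.063,.165); go(.428,.148,.25,175)"
```

```text
pred cols [327.0, 259.0, 257.0, 328.0] rows [254.0, 249.0, 110.0, 108.0]
row [(247, [181, 178, 174]), (250, [172, 169, 166]), (253, [141, 139, 136]), (256, [118, 116, 114]), (259, [99, 101, 101]), (262, [65, 84, 103]), (265, [77, 97, 117]), (268, [179, 177, 172]), (317, [156, 156, 155]), (320, [65, 91, 114]), (323, [63, 88, 110]), (326, [60, 84, 105]), (329, [53, 70, 87]), (332, [50, 67, 82]), (335, [64, 88, 111]), (338, [101, 114, 121])]
col [(98, [134, 140, 138]), (101, [135, 141, 139]), (104, [124, 129, 128]), (107, [108, 114, 113]), (110, [71, 82, 90]), (113, [60, 79, 97]), (116, [66, 88, 110]), (119, [65, 90, 111]), (240, [81, 100, 117]), (243, [65, 88, 109]), (246, [65, 90, 112]), (249, [88, 106, 121]), (252, [138, 145, 143]), (255, [139, 145, 143]), (258, [137, 143, 143]), (261, [138, 144, 142])]
t90.8 tcp [ 0.5082 -0.2598  0.2492] yaw -175.0 twist 1.0 shift [ 2.89  9.98 -0.02] F [ 0.1 -0.3 -0.5] gap 0.0663 grip 0.0
```

Blue is home in slot 3 (frame centre 292 against 293 predicted). Red is the last one.

Emit:
move_arm(
  moves=[
    [[0,0,0],0.96],
    [[0,0.9,0],0],
    [[0,0.9,0],0],
    [[0,0.9,0],0],
    [[0,0.9,0],0],
    [[0,0.9,0],0],
    [[0,0.9,0],0],
    [[0,0.9,0],0],
    [[0.5,0.9,0],0],
    [[0.6,0.9,0.3],0],
    [[0.6,0.9,0.6],0],
    [[0.6,0.9,0.6],0],
    [[0.6,0.08,0.6],0],
    [[0,0,0.6],0],
    [[0,0,0],0],
    [[0,0,0],0],
  ],
  fingers=1,
)

```text
clock: 92.8
tcp_pos: [0.4257, 0.1475, 0.1424]
ee_rot: [[-0.997, 0.08, 0.0], [0.08, 0.997, 0.0], [-0.0, 0.0, -1.0]]
wrist_force: [-0.1, -0.6, -0.2]
finger_gap: 0.0853
grip_force: 0.0
```

```bash
python3 -c "
from h import *
go(.428,.148,.05,175.4); boxtop('red')"
```

```text
t92.8 tcp [0.4257 0.1475 0.1424] yaw 175.4 twist -0.0 shift [-0.06  0.02  2.31] F [-0.1 -0.6 -0.2] gap 0.0853 grip 0.0
red [289, 144, 55, 117, 5729] centre 0.4237 0.1479 size 0.089 0.036 angle -1.8
red [272, 113, 86, 161, 4588] centre 0.4193 0.1482 size 0.121 0.057 angle -1.8
red [515, 262, 7, 12, 41] centre 0.5021 0.3308 size 0.012 0.007 angle -7.1
red [497, 275, 10, 8, 38] centre 0.5105 0.3123 size 0.01 0.006 angle -72.4
```

Emit:
move_arm(
  moves=[
    [[0,0,0],-0.28],
    [[0.05,0.01,0.4],0],
    [[0,0,0.7],0],
    [[0,0,0.6],0],
    [[0,0,0.4],0],
    [[0,0,0.2],0],
    [[0,0,0],0],
    [[0,0,0],0],
  ],
  fingers=1,
)

```text
clock: 93.85
tcp_pos: [0.4238, 0.1479, 0.0507]
ee_rot: [[-1.0, 0.032, 0.001], [0.032, 1.0, 0.001], [-0.001, 0.001, -1.0]]
wrist_force: [-0.4, 0.0, 0.2]
finger_gap: 0.0853
grip_force: 0.0
```

Emit:
move_arm(
  moves=[
    [[0,0,0],0],
    [[0,0,0],0],
    [[0,0,0],0],
    [[0,0,0],0],
    [[0,0,0],0],
  ],
  fingers=0.46,
)

```text
clock: 94.48
tcp_pos: [0.4232, 0.1477, 0.0501]
ee_rot: [[-1.0, 0.031, -0.0], [0.031, 1.0, -0.0], [0.0, -0.0, -1.0]]
wrist_force: [0.7, -0.1, 0.6]
finger_gap: 0.0623
grip_force: 0.0
```

Emit:
move_arm(
  moves=[
    [[0,0,0],0],
    [[0,0,0],0],
    [[0,0,0],0],
    [[0,0,0],0],
    [[0,0,-0.2],0],
    [[0,0,-0.5],0],
    [[0,0,-0.8],0],
    [[0,0,-0.9],0],
    [[0,0,-0.9],0],
    [[0,0,-0.9],0],
    [[0,0,-0.6],0],
    [[0,0,0],0],
  ],
  fingers=0.39,
)

```text
clock: 95.98
tcp_pos: [0.4237, 0.1477, 0.2434]
ee_rot: [[-0.999, 0.032, 0.003], [0.032, 0.999, 0.0], [-0.003, 0.001, -1.0]]
wrist_force: [0.2, -0.1, -2.6]
finger_gap: 0.0592
grip_force: 18.8
```

```bash
python3 -c "
from h import *
p=place(.075,.256);print(p); go(p[0],p[1],p[2]-.005,185)"
```

```text
(np.float64(0.5017066266213198), np.float64(-0.19000674401966772), np.float64(0.15290869908877464))
t96.0 tcp [0.4237 0.1477 0.2434] yaw 178.2 twist -0.6799999999999999 shift [-1.21 -8.58  2.39] F [ 0.2 -0.1 -2.6] gap 0.0592 grip 18.815511167049408
```

Emit:
move_arm(
  moves=[
    [[0,0,0],-0.68],
    [[-0.3,0,0],0],
    [[-0.5,-0.4,0],0],
    [[-0.41,-0.8,0],0],
    [[0,-0.9,0],0],
    [[0,-0.9,0],0],
    [[0,-0.9,0],0],
    [[0,-0.9,0],0],
    [[0,-0.9,0],0],
    [[0,-0.9,0],0],
    [[0,-0.9,0],0],
    [[0,-0.7,0.3],0],
    [[0,-0.38,0.6],0],
    [[0,0,0.5],0],
    [[0,0,0.1],0],
    [[0,0,0],0],
    [[0,0,0],0],
  ],
)

```text
clock: 98.1
tcp_pos: [0.5022, -0.1891, 0.1829]
ee_rot: [[-0.996, -0.089, 0.002], [-0.089, 0.996, -0.0], [-0.002, -0.0, -1.0]]
wrist_force: [0.9, 0.4, -3.2]
finger_gap: 0.0597
grip_force: 18.8
```

```bash
python3 -c "
from h import *
p=place(.075,.256); go(p[0],p[1],p[2]-.005,185)"
```

```text
t98.1 tcp [ 0.5022 -0.1891  0.1829] yaw -174.9 twist 0.01 shift [ 0.01 -0.02  0.87] F [ 0.9  0.4 -3.2] gap 0.0597 grip 18.76573473215103
```

Emit:
move_arm(
  moves=[
    [[0,-0.02,0.3],0],
    [[0,0,0.2],0],
    [[0,0,0.15],0],
    [[0,0,0.05],0],
    [[0,0,0.05],0],
    [[0,0,0.05],0],
    [[0,0,0],0],
  ],
  fingers=0.4,
)

```text
clock: 98.98
tcp_pos: [0.5015, -0.1908, 0.1501]
ee_rot: [[-0.996, -0.087, 0.0], [-0.087, 0.996, 0.0], [-0.0, 0.0, -1.0]]
wrist_force: [-0.4, -0.0, -1.9]
finger_gap: 0.0599
grip_force: 10.1
```

Emit:
move_arm(
  moves=[
    [[0,0,0.04],0],
    [[0,0,0.04],0],
    [[0,0,0],0],
  ],
)

```text
clock: 99.35
tcp_pos: [0.5014, -0.1907, 0.1468]
ee_rot: [[-0.996, -0.087, -0.0], [-0.087, 0.996, 0.0], [0.0, 0.0, -1.0]]
wrist_force: [-0.1, -0.1, -1.4]
finger_gap: 0.0595
grip_force: 10.0
```

Emit:
move_arm(
  moves=[
    [[0,0,0.03],0],
    [[0,0,0.02],0],
    [[0,0,0],0],
  ],
)

```text
clock: 99.72
tcp_pos: [0.5015, -0.1909, 0.145]
ee_rot: [[-0.996, -0.087, -0.0], [-0.087, 0.996, -0.0], [0.0, -0.0, -1.0]]
wrist_force: [-1.5, -2.3, -0.5]
finger_gap: 0.06
grip_force: 10.1
```

Emit:
move_arm(
  moves=[
    [[0,0,0.03],0],
    [[0,0,0.02],0],
    [[0,0,0],0],
  ],
)

```text
clock: 100.1
tcp_pos: [0.5019, -0.1916, 0.1437]
ee_rot: [[-0.996, -0.087, 0.001], [-0.087, 0.996, -0.002], [-0.0, -0.002, -1.0]]
wrist_force: [-1.7, -1.8, 5.9]
finger_gap: 0.0599
grip_force: 17.6
```

Emit:
move_arm(
  moves=[
    [[0,0,0.02],0],
    [[0,0,0],0],
  ],
)

```text
clock: 100.35
tcp_pos: [0.5021, -0.1919, 0.1433]
ee_rot: [[-0.996, -0.087, 0.001], [-0.087, 0.996, -0.003], [-0.001, -0.003, -1.0]]
wrist_force: [-2.5, -2.5, 8.4]
finger_gap: 0.0598
grip_force: 21.3
```

Emit:
move_arm(
  moves=[
    [[0,0,0],0],
    [[0,0,0],0],
  ],
  fingers=0.42,
)

```text
clock: 100.6
tcp_pos: [0.5017, -0.1909, 0.1422]
ee_rot: [[-0.996, -0.087, 0.0], [-0.087, 0.996, -0.0], [-0.0, -0.0, -1.0]]
wrist_force: [-0.7, -2.1, 2.8]
finger_gap: 0.0608
grip_force: 5.8
```

Emit:
move_arm(
  moves=[
    [[0,0,0],0],
    [[0,0,0],0],
  ],
  fingers=0.44,
)

```text
clock: 100.85
tcp_pos: [0.5015, -0.1907, 0.142]
ee_rot: [[-0.996, -0.087, -0.0], [-0.087, 0.996, 0.0], [0.0, 0.0, -1.0]]
wrist_force: [-0.1, -0.8, 1.1]
finger_gap: 0.0614
grip_force: 3.9
```

Emit:
move_arm(
  moves=[
    [[0,0,0],0],
    [[0,0,0],0],
  ],
  fingers=0.46,
)

```text
clock: 101.1
tcp_pos: [0.5013, -0.1906, 0.1419]
ee_rot: [[-0.996, -0.087, -0.0], [-0.087, 0.996, 0.0], [0.0, 0.0, -1.0]]
wrist_force: [0.7, -0.1, -0.7]
finger_gap: 0.0626
grip_force: 4.1
```

Emit:
move_arm(
  moves=[
    [[0,0,0],0],
    [[0,0,0],0],
  ],
  fingers=0.48,
)

```text
clock: 101.35
tcp_pos: [0.5015, -0.1907, 0.142]
ee_rot: [[-0.996, -0.088, -0.0], [-0.088, 0.996, 0.0], [0.0, 0.0, -1.0]]
wrist_force: [0.9, -0.5, -0.3]
finger_gap: 0.0635
grip_force: 0.2
```

Emit:
move_arm(
  moves=[
    [[0,0,0],0],
    [[0,0,0],0],
  ],
  fingers=0.51,
)

```text
clock: 101.6
tcp_pos: [0.5016, -0.1907, 0.1421]
ee_rot: [[-0.996, -0.087, 0.0], [-0.087, 0.996, 0.0], [-0.0, 0.0, -1.0]]
wrist_force: [0.4, -0.1, -0.3]
finger_gap: 0.0643
grip_force: 0.1
```

Emit:
move_arm(
  moves=[
    [[0,0,0],0],
    [[0,0,0],0],
    [[0,0,0],0],
    [[0,-0.03,0],0],
    [[0,-0.03,0],0],
    [[0,-0.03,0],0],
    [[0,0,0],0],
  ],
  fingers=0.56,
)

```text
clock: 102.48
tcp_pos: [0.5018, -0.1947, 0.1421]
ee_rot: [[-0.996, -0.087, 0.0], [-0.087, 0.996, -0.0], [0.0, -0.0, -1.0]]
wrist_force: [0.8, -1.0, -0.3]
finger_gap: 0.0669
grip_force: 0.3
```

Emit:
move_arm(
  moves=[
    [[0,0,-0.2],0],
    [[0,0,-0.4],0],
    [[0,0,-0.4],0],
    [[0,0,-0.6],0],
    [[0,0,-0.8],0],
    [[0,0,-0.8],0],
    [[0,0,0],0],
    [[0,0,0],0],
    [[0,0,0],0],
  ],
)

```text
clock: 103.6
tcp_pos: [0.5009, -0.1943, 0.2692]
ee_rot: [[-0.996, -0.088, -0.002], [-0.088, 0.996, 0.001], [0.002, 0.001, -1.0]]
wrist_force: [0.2, 0.9, 0.2]
finger_gap: 0.0665
grip_force: 0.0
```

```bash
python3 - <<'E'
from h import *
go(.5,-.19,.3,185)
w=manip.snapshot('wrist').copy()
for k in range(4):
    cv2.polylines(w,[proj([dr([.063+a*.06,.033+.066*k+b*.03,.054]) for a,b in((1,1),(1,-1),(-1,-1),(-1,1))],'wrist').round().astype(int)],True,(255,0,255))
cv2.imwrite('pics/fin.png',w[:,:,::-1])
E
```

```text
t103.6 tcp [ 0.5009 -0.1943  0.2692] yaw -175.0 twist 0.0 shift [ 0.01  0.11 -0.77] F [0.2 0.9 0.2] gap 0.0665 grip 0.0
```

View pics/fin.png

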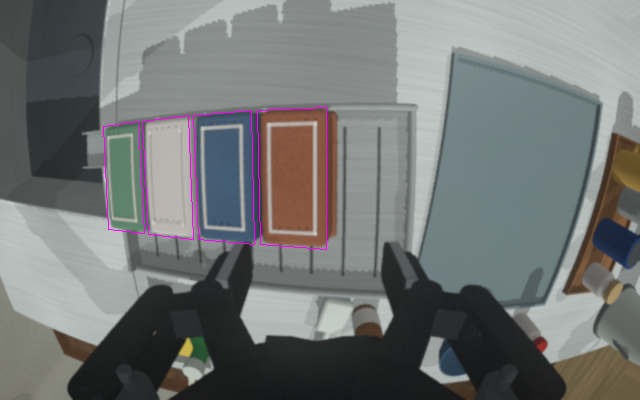

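The four predicted outlines lie on the green, white, blue and red boxes, closed up from the low corner and against the lip. The mug and both tumblers are on the tray at the right, and the arm is clear of everything. Handing in.

```bash
python3 -c "
from rig import manip
print(manip.close_job())"
```

```text
the job is handed in; nothing more can be done
None
```

The mug and both tumblers are mouth down on the tea tray, and all four boxes lie in the drainer, closed up from the low corner against the lip (green, white, blue, red). I handed the job in at about 104 s; the final picture matches the planned places, but no verdict came back.

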